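Load the laser-marking plate

TASK

First swing the fume nozzle off the marking plate, out past the end stop. Then set every carrier of brass valve bodies on the plate in one straight row, the first butted flush against the middle of the dark end stop, each next one flush against its neighbour with ends in line and no gaps, and close the row with the loose end bar butted against the last carrier. With the row complete, swing the nozzle back to hang over the first carrier at the end stop; leave the other things on the table alone.

Things in the scene. Friction and masses are not known exactly. Their poses are not given: they have to be found in the camera images.
- station: fixed marking station. Aluminium plate 160 mm (x) by 360 mm (y -220 to 140 mm), 8 mm thick; origin at its underside on the table, z up, y towards the end stop: a dark steel bar across the plate, 110 mm along x, from y 105 to 135 mm, top 38 mm above the table. The nozzle arm's white post, 32 mm thick (foot 72 mm), stands beside the plate at x 140, y 220 mm
- stop_face (a point): middle of the end stop's butting face, at the level of the plate's top, 8 mm above the table; axes as the station's. The row runs from here along -y: carrier origins belong 25 mm from here, then 75 mm, and so on
- first_place (a point): point on the plate's top, 25 mm from the stop face, where the origin of the row's first carrier belongs; at the end the nozzle must hang over it
- third_place (a point): point on the plate's top, 125 mm from the stop face, where the origin of the row's third carrier belongs
- end_bar: loose end bar that closes the row: dark steel base 110 x 36 x 18 mm with a black grip block in its middle, 34 mm (along x) by 30 mm, from 18 to 52 mm above the underside. Origin: centre of the underside, x along the 110 mm length, z up; 0.5 kg. Either way round will do; its long side touches the last carrier
- nozzle_arm (a joint): swing of the nozzle arm about its upright post, rad: 0 with the nozzle over first_place and the arm pointing from the post along the station's (-x, -y) diagonal; grows clockwise seen from above, off the plate past the end stop; range -0.7 to 1.5. Stiff (about 0.5 N m, 2.5 N at the handle), stays where it is left. Nozzle and handle are 198 mm from the post's axis
- nozzle (a point): centre of the mouth of the grey fume nozzle (64 mm across), 108 mm above the table, at the end of the white arm tube (26 mm thick, top 174 mm above the table)
- handle (a point): grip point of the upright round black handle on top of the nozzle: 26 mm in diameter, from 182 to 238 mm above the table, this point on its axis at 208 mm. Take it from above; it may turn in the fingers as the arm swings
- carrier1: aluminium base 100 x 50 x 14 mm with a square brass valve body 34 mm wide fixed in its middle, sides parallel (14 to 48 mm above the underside), and a neck 22 mm across up to 56 mm. Origin: centre of the underside, x along the 100 mm length, z up; about 0.35 kg. All alike, either way round will do; in the row the long sides touch. May be absent
- carrier2: aluminium base 100 x 50 x 14 mm with a square brass valve body 34 mm wide fixed in its middle, sides parallel (14 to 48 mm above the underside), and a neck 22 mm across up to 56 mm. Origin: centre of the underside, x along the 100 mm length, z up; about 0.35 kg. All alike, either way round will do; in the row the long sides touch. May be absent
- carrier3: aluminium base 100 x 50 x 14 mm with a square brass valve body 34 mm wide fixed in its middle, sides parallel (14 to 48 mm above the underside), and a neck 22 mm across up to 56 mm. Origin: centre of the underside, x along the 100 mm length, z up; about 0.35 kg. All alike, either way round will do; in the row the long sides touch. May be absent
- carrier4: aluminium base 100 x 50 x 14 mm with a square brass valve body 34 mm wide fixed in its middle, sides parallel (14 to 48 mm above the underside), and a neck 22 mm across up to 56 mm. Origin: centre of the underside, x along the 100 mm length, z up; about 0.35 kg. All alike, either way round will do; in the row the long sides touch. May be absent
- carrier5: aluminium base 100 x 50 x 14 mm with a square brass valve body 34 mm wide fixed in its middle, sides parallel (14 to 48 mm above the underside), and a neck 22 mm across up to 56 mm. Origin: centre of the underside, x along the 100 mm length, z up; about 0.35 kg. All alike, either way round will do; in the row the long sides touch. May be absent
- bushing: loose brass bushing, a bystander: leave it alone; origin under its middle
- cleaner: white cleaner bottle, 60 mm across, 130 mm tall, a bystander: leave it alone
- mug: mug, 76 mm across, 85 mm tall, a bystander: leave it alone
- vblock: steel V-block, a bystander: leave it alone; origin under its middle
- driver: screwdriver, a bystander: leave it alone; origin under its middle
There are look-alikes about, which are no part of the job. What is shaped like the carrier1 but blue or purple is not meant. Leave any blue look-alike of the carrier2 alone.

How it is judged:
On the way, in this order (a step that is already met when the one before it is completed fails the run):
1. the nozzle is swung off the plate, past the end stop (y of nozzle in the frame of station above 0.165 m), for 0.2 s.
2. all carriers stand butted in one row from the end stop, closed by the end bar, with the nozzle still swung off the plate (x of carrier1 in the frame of stop_face between -0.005 and 0.005 m and z of carrier1 in the frame of stop_face between -0.004 and 0.004 m and y of carrier1 in the frame of stop_face between -0.23 and -0.022 m and angle between the x axis of each of carrier1, carrier2, carrier3, carrier4, carrier5, end_bar and the x axis of station, either way round below 0.06 rad and angle between each of carrier1, carrier2, carrier3, carrier4, carrier5, end_bar's own z axis and vertical below 0.05 rad and (distance between carrier1 and carrier2 below 0.052 m or distance between carrier1 and carrier3 below 0.052 m or distance between carrier1 and carrier4 below 0.052 m or distance between carrier1 and carrier5 below 0.052 m) and x of carrier2 in the frame of stop_face between -0.005 and 0.005 m and z of carrier2 in the frame of stop_face between -0.004 and 0.004 m and y of carrier2 in the frame of stop_face between -0.23 and -0.022 m and (distance between carrier2 and carrier1 below 0.052 m or distance between carrier2 and carrier3 below 0.052 m or distance between carrier2 and carrier4 below 0.052 m or distance between carrier2 and carrier5 below 0.052 m) and x of carrier3 in the frame of stop_face between -0.005 and 0.005 m and z of carrier3 in the frame of stop_face between -0.004 and 0.004 m and y of carrier3 in the frame of stop_face between -0.23 and -0.022 m and (distance between carrier3 and carrier1 below 0.052 m or distance between carrier3 and carrier2 below 0.052 m or distance between carrier3 and carrier4 below 0.052 m or distance between carrier3 and carrier5 below 0.052 m) and x of carrier4 in the frame of stop_face between -0.005 and 0.005 m and z of carrier4 in the frame of stop_face between -0.004 and 0.004 m and y of carrier4 in the frame of stop_face between -0.23 and -0.022 m and (distance between carrier4 and carrier1 below 0.052 m or distance between carrier4 and carrier2 below 0.052 m or distance between carrier4 and carrier3 below 0.052 m or distance between carrier4 and carrier5 below 0.052 m) and x of carrier5 in the frame of stop_face between -0.005 and 0.005 m and z of carrier5 in the frame of stop_face between -0.004 and 0.004 m and y of carrier5 in the frame of stop_face between -0.23 and -0.022 m and (distance between carrier5 and carrier1 below 0.052 m or distance between carrier5 and carrier2 below 0.052 m or distance between carrier5 and carrier3 below 0.052 m or distance between carrier5 and carrier4 below 0.052 m) and y of any of carrier1, carrier2, carrier3, carrier4, carrier5 in the frame of stop_face above -0.027 m and distance between any of carrier1, carrier2, carrier3, carrier4, carrier5 and third_place below 0.0065 m and x of end_bar in the frame of stop_face between -0.008 and 0.008 m and z of end_bar in the frame of stop_face between -0.004 and 0.004 m and y of end_bar in the frame of stop_face below -0.16 m and (distance between end_bar and carrier1 below 0.0455 m or distance between end_bar and carrier2 below 0.0455 m or distance between end_bar and carrier3 below 0.0455 m or distance between end_bar and carrier4 below 0.0455 m or distance between end_bar and carrier5 below 0.0455 m) and y of nozzle in the frame of station above 0.165 m), for 0.2 s.
At the end, for the whole second after the job is handed in: All carriers rest flat in one row closed by the end bar: gaps under 2 mm (2.5 mm at the bar), whole row at most 5 mm too long, carriers in line with the stop's middle within 5 mm, the bar within 8 mm, turned under 0.06 rad; the nozzle's centre within 20 mm of first_place; all at rest (x of carrier1 in the frame of stop_face between -0.005 and 0.005 m and z of carrier1 in the frame of stop_face between -0.004 and 0.004 m and y of carrier1 in the frame of stop_face between -0.23 and -0.022 m and angle between the x axis of each of carrier1, carrier2, carrier3, carrier4, carrier5, end_bar and the x axis of station, either way round below 0.06 rad and angle between each of carrier1, carrier2, carrier3, carrier4, carrier5, end_bar's own z axis and vertical below 0.05 rad and (distance between carrier1 and carrier2 below 0.052 m or distance between carrier1 and carrier3 below 0.052 m or distance between carrier1 and carrier4 below 0.052 m or distance between carrier1 and carrier5 below 0.052 m) and x of carrier2 in the frame of stop_face between -0.005 and 0.005 m and z of carrier2 in the frame of stop_face between -0.004 and 0.004 m and y of carrier2 in the frame of stop_face between -0.23 and -0.022 m and (distance between carrier2 and carrier1 below 0.052 m or distance between carrier2 and carrier3 below 0.052 m or distance between carrier2 and carrier4 below 0.052 m or distance between carrier2 and carrier5 below 0.052 m) and x of carrier3 in the frame of stop_face between -0.005 and 0.005 m and z of carrier3 in the frame of stop_face between -0.004 and 0.004 m and y of carrier3 in the frame of stop_face between -0.23 and -0.022 m and (distance between carrier3 and carrier1 below 0.052 m or distance between carrier3 and carrier2 below 0.052 m or distance between carrier3 and carrier4 below 0.052 m or distance between carrier3 and carrier5 below 0.052 m) and x of carrier4 in the frame of stop_face between -0.005 and 0.005 m and z of carrier4 in the frame of stop_face between -0.004 and 0.004 m and y of carrier4 in the frame of stop_face between -0.23 and -0.022 m and (distance between carrier4 and carrier1 below 0.052 m or distance between carrier4 and carrier2 below 0.052 m or distance between carrier4 and carrier3 below 0.052 m or distance between carrier4 and carrier5 below 0.052 m) and x of carrier5 in the frame of stop_face between -0.005 and 0.005 m and z of carrier5 in the frame of stop_face between -0.004 and 0.004 m and y of carrier5 in the frame of stop_face between -0.23 and -0.022 m and (distance between carrier5 and carrier1 below 0.052 m or distance between carrier5 and carrier2 below 0.052 m or distance between carrier5 and carrier3 below 0.052 m or distance between carrier5 and carrier4 below 0.052 m) and y of any of carrier1, carrier2, carrier3, carrier4, carrier5 in the frame of stop_face above -0.027 m and distance between any of carrier1, carrier2, carrier3, carrier4, carrier5 and third_place below 0.0065 m and x of end_bar in the frame of stop_face between -0.008 and 0.008 m and z of end_bar in the frame of stop_face between -0.004 and 0.004 m and y of end_bar in the frame of stop_face below -0.16 m and (distance between end_bar and carrier1 below 0.0455 m or distance between end_bar and carrier2 below 0.0455 m or distance between end_bar and carrier3 below 0.0455 m or distance between end_bar and carrier4 below 0.0455 m or distance between end_bar and carrier5 below 0.0455 m) and linear speed of each of carrier1, carrier2, carrier3, carrier4, carrier5, end_bar below 0.02 m/s and horizontal distance between nozzle and first_place below 0.02 m and velocity of joint nozzle_arm between -0.05 and 0.05 rad/s); the robot touches nothing.
It fails at once if a bystander (bushing, bottle, mug, V-block or screwdriver) is moved over 50 mm (distance of any of bushing, cleaner, mug, vblock, driver from where it was at the start of the episode above 0.05 m).
It fails at once if the bottle or the mug is tipped (angle between any of cleaner, mug's own z axis and vertical above 0.5 rad).
Of carrier1, carrier2, carrier3, carrier4, carrier5 only 3 to 5 are there at a start; the rules pass over those that are not, and their reading is None.
At some moment in a run one of carrier1, carrier2, carrier3, carrier4, carrier5, end_bar may be knocked a few centimetres aside while the robot is not near it.
Once in a run the grip may slacken for a moment while it holds something.
It also fails if it takes over 210 s, if anything falls off the work surface, if the arm or the gripper's body presses on something with over 40 N, if the wrist force passes 120 N, or if a joint passes its speed limit or range.

ROBOT

A 6-joint arm with a two-finger parallel gripper is mounted at the origin on the work surface. World frame = base frame: x ahead of the robot, y to its left, z up, the work surface at z = 0. Lengths are in m, angles in rad, forces in N, time in s.
With the tool pointing down it reaches from about 0.275 to 0.875 m from the base axis. Payload 12.5 kg.
Tool frame: the origin (TCP) lies between the finger pads; the fingertips stand 25 mm ahead of it and the grasp point (between the pads) lies 6 mm ahead of it; z points along the fingers, y is the line along which they close (so a half turn about z gives the same grasp; the last joint's range is limited). The gripper opens to 85 mm and grips with 20 to 120 N. Pads are 22 mm wide; open, the fingers measure 114 mm over their backs; the gripper's body (76 mm by 85 mm) begins 54 mm behind the grasp point. The pads swing forward as they close: fully open they stand 13 mm farther back than shut.
Start: joints at [1.246, 0.351, 1.652, -0, 1.139, -0.085], TCP at [0.131, 0.534, 0.256] pointing down, gripper open.
Joint ranges: [-2.75, 2.75], [-0.79, 2.1], [0.01, 2.65], [-1.57, 4.71], [0.07, 3.14], [-2.87, 2.87]. Speed limits (rad/s): [2.22, 2.22, 2.79, 3.14, 3.14, 3.14].

INTERFACE

Orientations are given as [roll, pitch, yaw] about the fixed x, y, z axes, in that order (R = Rz(yaw) Ry(pitch) Rx(roll)).
In Python, from bench import readout, eyes, order gives the robot as it stands.
- The arm moves only by the tool arm_command, never from a script. Its argument "rows" is a list of rows, each an object with "jaw": the opening, from 0 (shut) to 1 (fully open); "translation": the shift along the tool's x, y, z scaled (see below), a list of three; "rotation": the turn, a rotation vector about the tool's x, y, z scaled (see below), a list of three. In form: [{"jaw": jaw, "translation": [dx, dy, dz], "rotation": [rx, ry, rz]}, ...]. A call has 1 to 12 rows; each row is the pose to reach, as a shift and turn from the pose commanded when the call began, along the tool's axes at that moment; what a row does not reach only later rows make up. The controller multiplies each number of a shift by 0.2 m and each number of a turn by 1.5 rad. A row lasts 1/8 s, in which the tool goes at most 62.5 mm and 10.7 degrees, less where a joint would pass 70% of its speed; a pose out of reach is approached as far as the arm can. A call with a number of a shift or a turn outside -1 to 1 is refused whole. A call with a gripper value outside its range is refused whole. The fingers move at their own pace and stop on an object; "grip_force" is the grip in N (left out, the last holds). Time passes only in rows, so rows that repeat a pose let the fingers close. It gives the time, the measured TCP pose, the force, the opening and the grip force at its end, in the units of the state.
- readout.observe(): the state, without advancing time (a new reading comes with each control period).
- eyes.get_image(name): name is "scene" or "top" or "wrist"; returns the picture (420x560x3 uint8, red, green, blue); there is no depth.
- eyes.camera_model(name): a dict with "camera_matrix" (3x3 intrinsics, pixels), "D" ([k1, k2, p1, p2, k3] as OpenCV has them; the pictures are not rectified), "world_from_camera" (4x4, takes a point from camera to world coordinates); the wrist camera has in their place "tool_from_camera" (4x4, takes a point from camera to tool coordinates, whose origin is the TCP and whose axes are the flange's). Camera axes: x right, y down, z forward; pixel columns grow to the right and rows downward; lengths in m; the calibration is good to about 2 mm. A picture is of the moment at which its call begins: read the wrist's pose just before it. camera_model takes no time and is no camera call.
- order.finish_job(): hands the job in; it is judged then, once.
The state is a dict: "time_s": time; "joint_pos": joint angles; "qd": joint speeds; "joint_efforts": joint torques, N m; "position": TCP position; "tool_rot": TCP orientation; "wrist_force": force on the tool from outside, world axes, zero at the start; "torque": the same for the moment, N m; "width": finger opening in m; "finger_force": force on a finger pad.
Only numpy, scipy, OpenCV 4.12 (cv2) and the standard library are available. Lean on these libraries where they do the work, as an engineer would, in place of code of your own. Each camera call takes 0.05 s, during which the arm holds its last target. There are 200 camera calls.

## Working session

There is one attempt and no reset: what is moved stays moved. The work goes in short steps, Python scripts to look and compute and a tool call to move; the robot and the scene stay as the last step left them, time stands still between calls to the robot, and variables do not carry over. Pictures are saved under pics/ and viewed, at most 17 in all, crops included, and the job is handed in when it is done.

Besides the shell and the picture viewer there is one more tool, called after ">>>" as name(argument=value, ...) on one line, values as JSON. arm_command: Moves the arm, as the interface text tells. Its arguments: {"type":"object","properties":{"rows":{"type":"array","items":{"type":"object","properties":{"jaw":{"type":"number"},"translation":{"type":"array","items":{"type":"number","minimum":-1,"maximum":1}},"rotation":{"type":"array","items":{"type":"number","minimum":-1,"maximum":1}}}}},"grip_force":{"type":"number"}},"required":["rows"]}

```bash
ls; mkdir -p pics; python3 - <<'E'
from bench import readout, eyes, order
import cv2, numpy as np
s=readout.observe(); print(s)
for n in("scene","top","wrist"):
    im=eyes.get_image(n); cv2.imwrite(f"pics/{n}0.png",im[:,:,::-1]); m=eyes.camera_model(n)
    print(n,{k:np.round(v,4).tolist() for k,v in m.items()})
E
```

```text
pics
{'time_s': 0.0, 'joint_pos': array([ 1.24642200e+00,  3.51269250e-01,  1.65242851e+00, -3.40222759e-06,
        1.13910413e+00, -8.45904409e-02]), 'qd': array([-0.00115807,  0.00144645, -0.00070141,  0.00023959, -0.00033311,
        0.00206683]), 'joint_efforts': array([ 1.12436344e-03, -5.06096077e+01, -2.91407561e+01, -1.31587106e-05,
        4.53685308e-03,  5.63484406e-07]), 'position': array([0.13049427, 0.53398134, 0.25573864]), 'tool_rot': array([-3.14038748e+00, -9.90905959e-05,  2.90181013e+00]), 'wrist_force': array([-0.65868501, -0.20517715, -1.12568471]), 'torque': array([-0.00074898, -0.0327013 , -0.01307571]), 'finger_force': 0.0, 'width': 0.08556474724009283}
scene {'camera_matrix': [[473.0006, 0.0, 283.3819], [0.0, 473.0006, 208.8133], [0.0, 0.0, 1.0]], 'D': [-0.117, 0.0, 0.0, 0.0, 0.0], 'world_from_camera': [[0.8519, 0.4079, -0.3286, 0.9294], [0.5236, -0.6766, 0.5177, -0.6848], [-0.0112, -0.613, -0.79, 1.1127], [0.0, 0.0, 0.0, 1.0]]}
top {'camera_matrix': [[498.542, 0.0, 278.1471], [0.0, 498.542, 207.3905], [0.0, 0.0, 1.0]], 'D': [-0.0601, 0.0, 0.0, 0.0, 0.0], 'world_from_camera': [[-0.0068, -0.999, 0.0449, 0.433], [-1.0, 0.0067, -0.0028, -0.0564], [0.0025, -0.0449, -0.999, 1.5393], [0.0, 0.0, 0.0, 1.0]]}
wrist {'camera_matrix': [[372.3216, 0.0, 280.5069], [0.0, 372.3216, 214.4797], [0.0, 0.0, 1.0]], 'D': [-0.0194, 0.0, 0.0, 0.0, 0.0], 'tool_from_camera': [[-0.0003, -0.9514, -0.3078, 0.0794], [1.0, -0.0008, 0.0015, 0.0003], [-0.0017, -0.3078, 0.9514, -0.1177], [0.0, 0.0, 0.0, 1.0]]}
```

View pics/top0.png

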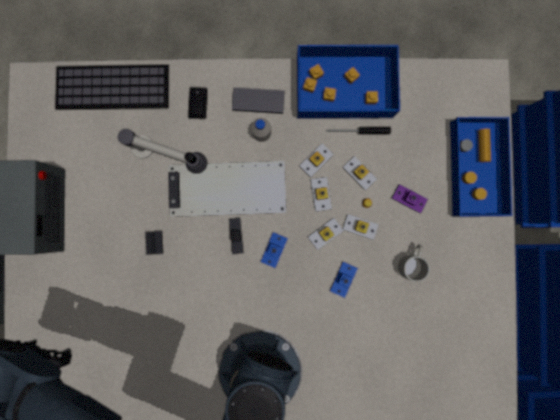

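View pics/scene0.png

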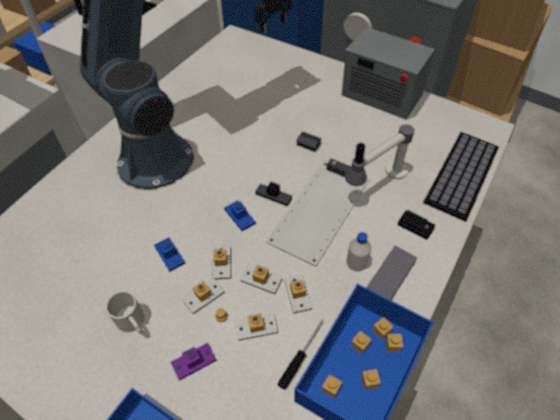

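The top view shows five brass-bodied carriers near px (317,159), (360,172), (321,193), (325,233) and (361,226). The look-alikes are blue at (274,250) and (343,279), and purple at (409,198). The end bar is at (236,236), the V-block at (154,242), the plate spans (170–286, 160–216), the stop is at (174,190), and the nozzle handle is at (196,161). Other things that could be mistaken for parts: loose brass pieces in the blue tray, the bushing (367,203), the phone (198,102), and the grey slab (258,100).

```bash
cat > h.py <<'E'
from bench import readout, eyes, order
import cv2, numpy as np
from scipy.spatial.transform import Rotation as R
def snap(n):
    s=readout.observe(); im=eyes.get_image(n); m=eyes.camera_model(n)
    if n=="wrist":
        T=np.eye(4); T[:3,:3]=R.from_euler('xyz',s['tool_rot']).as_matrix(); T[:3,3]=s['position']; W=T@np.array(m['tool_from_camera'])
    else: W=np.array(m['world_from_camera'])
    return im,(np.array(m['camera_matrix']),np.array(m['D']),W)
def ray(c,uv,z):
    K,D,W=c; uv=np.asarray(uv,float).reshape(-1,1,2)
    p=cv2.undistortPoints(uv,K,D).reshape(-1,2); d=np.c_[p,np.ones(len(p))]@W[:3,:3].T
    o=W[:3,3]; return (o+d*((z-o[2])/d[:,2])[:,None])[:,:2]
def proj(c,P):
    K,D,W=c; M=np.linalg.inv(W); P=np.asarray(P,float).reshape(-1,3)
    return cv2.projectPoints(P,cv2.Rodrigues(M[:3,:3])[0],M[:3,3],K,D)[0].reshape(-1,2)
def blobs(mask,amin):
    cs,_=cv2.findContours(mask.astype(np.uint8),cv2.RETR_EXTERNAL,cv2.CHAIN_APPROX_NONE)
    return [c for c in cs if cv2.contourArea(c)>amin]
def rect(c,cont,z):
    """min area rect of contour in world plane z: centre, long, short, angle of long axis"""
    w=ray(c,cont.reshape(-1,2),z); (x,y),(a,b),t=cv2.minAreaRect((w*1000).astype(np.float32))
    if a<b: a,b,t=b,a,t+90
    return x/1000,y/1000,a,b,np.deg2rad((t+90)%180-90)
E
python3 - <<'E'
from h import *
im,c=snap("top"); cv2.imwrite("pics/top1.png",cv2.resize(im[130:300,110:440,::-1],None,fx=2.4,fy=2.4,interpolation=cv2.INTER_CUBIC))
hsv=cv2.cvtColor(im,cv2.COLOR_RGB2HSV)
for u,v in[(230,185),(300,210),(321,193),(317,185),(236,236),(314,201),(400,150),(174,200)]: print(u,v,im[v,u],hsv[v,u])
br=(hsv[...,1]<40)&(hsv[...,2]>170)
for b in blobs((hsv[...,0]>12)&(hsv[...,0]<30)&(hsv[...,1]>130)&(hsv[...,2]>100),15): print("brass",b.mean((0,1)).round(1),cv2.contourArea(b),ray(c,b.mean((0,1)),.048).round(3))
print(proj(c,[[.4,0,0],[.4,-.4,0]]))
E
```

```text
230 185 [149 151 147] [ 45   7 151]
300 210 [140 134 128] [ 15  22 140]
321 193 [69 63 44] [23 92 69]
317 185 [150 151 158] [116  13 158]
236 236 [33 35 33] [60 15 35]
314 201 [116 116 119] [120   6 119]
400 150 [137 131 124] [ 16  24 137]
174 200 [78 81 79] [70  9 81]
brass [325.9 233.1] 79.0 [[ 0.422 -0.203]]
brass [361.3 226.2] 78.5 [[ 0.442 -0.309]]
brass [367.  202.2] 34.0 [[ 0.514 -0.328]]
brass [479.9 193.3] 70.5 [[ 0.539 -0.672]]
brass [321.3 193. ] 80.0 [[ 0.542 -0.19 ]]
brass [470.  177.1] 70.0 [[ 0.588 -0.643]]
brass [361.1 171.3] 81.5 [[ 0.607 -0.311]]
brass [316.2 158.3] 87.5 [[ 0.647 -0.176]]
brass [485.6 144.8] 188.5 [[ 0.687 -0.695]]
brass [371.6  96.6] 79.5 [[ 0.835 -0.347]]
brass [329.3  93.5] 77.0 [[ 0.845 -0.218]]
brass [309.9  83.6] 83.0 [[ 0.876 -0.16 ]]
brass [351.8  74.2] 81.0 [[ 0.905 -0.288]]
brass [316.1  71.5] 80.0 [[ 0.914 -0.179]]
[[258.67437888 240.64216912]
 [388.05564189 239.66335727]]
```

View pics/top1.png

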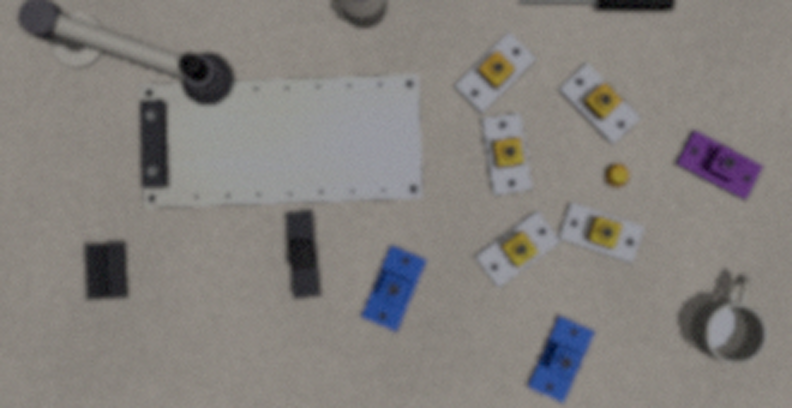

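The crop confirms the choice: five aluminium carriers with brass bodies, and the end bar at crop (302,253) with its black grip block. The blue and purple look-alikes are separate from them, and the handle's dark cap is at crop (195,67).

```bash
cat >> h.py <<'E'
def meas(im,c):
    f=cv2.GaussianBlur(im,(3,3),0).astype(int); hsv=cv2.cvtColor(im,cv2.COLOR_RGB2HSV)
    met=((f[...,0]-f[...,2])<6)&(f.sum(2)>270)
    yel=(hsv[...,0]>12)&(hsv[...,0]<32)&(hsv[...,1]>80)
    return met,yel
E
python3 - <<'E'
from h import *
im,c=snap("top"); met,yel=meas(im,c)
m=cv2.morphologyEx((met|yel).astype(np.uint8),cv2.MORPH_OPEN,np.ones((3,3)))
for b in blobs(m,100):
    u,v=b.mean((0,1))
    if 150<u<400 and 130<v<300: print("metal",(round(u),round(v)),np.round(rect(c,b,.012),3))
g=im.sum(2)
for b in blobs((g<180),60):
    u,v=b.mean((0,1))
    if 100<u<300 and 130<v<265: print("dark",(round(u),round(v)),np.round(rect(c,b,.018),3))
for b in blobs(g[120:180,150:230]<130,10): print("h",b.mean((0,1))+[150,120],cv2.contourArea(b))
E
```

```text
metal (346, 281) [  0.278  -0.262 110.506  57.452  -0.471]
metal (276, 251) [ 3.72000e-01 -4.60000e-02  1.10625e+02  6.05310e+01 -4.13000e-01]
metal (316, 240) [ 0.401 -0.177 55.058 37.396  0.58 ]
metal (326, 233) [ 0.422 -0.207 34.245 33.753  0.635]
metal (370, 231) [ 0.431 -0.341 53.67  42.756 -0.337]
metal (347, 225) [  0.448  -0.267 132.383  62.826  -1.526]
metal (322, 204) [ 0.51  -0.195 55.328 39.938  1.561]
metal (318, 183) [ 0.576 -0.186 55.27  36.999 -1.411]
metal (230, 189) [ 5.61000e-01  8.00000e-02  3.27159e+02  1.61197e+02 -1.54000e+00]
metal (360, 174) [  0.606  -0.312 102.453  55.048   0.774]
metal (312, 164) [ 0.638 -0.168 72.354 54.583 -0.795]
metal (325, 152) [ 0.673 -0.206 55.151 34.178  0.631]
dark (154, 242) [3.9800e-01 3.2000e-01 6.6998e+01 4.8386e+01 6.1000e-02]
dark (235, 235) [4.17000e-01 7.00000e-02 1.04188e+02 3.39070e+01 7.30000e-02]
dark (174, 189) [5.60000e-01 2.59000e-01 1.04908e+02 3.03210e+01 3.80000e-02]
dark (195, 161) [ 0.641  0.192 65.054 58.733  1.562]
h [197.95588235 164.57352941] 53.0
h [190.72413793 157.82758621] 80.5
```

```bash
cat >> h.py <<'E'
ST=np.array([.559,.1365]); SY=.033   # station origin, yaw
def st2w(p,z=None):
    c,s=np.cos(SY),np.sin(SY); return ST+np.array([c*p[0]-s*p[1],s*p[0]+c*p[1]])
def w2st(p):
    c,s=np.cos(SY),np.sin(SY); d=np.asarray(p)[...,:2]-ST; return np.stack([c*d[...,0]+s*d[...,1],-s*d[...,0]+c*d[...,1]],-1)
def plan(targets,state=None):
    """targets: list of (x,y,z,yaw|None); prints command numbers from present pose"""
    s=state or readout.observe(); Rc=R.from_euler('xyz',s['tool_rot']); yc=s['tool_rot'][2]; p=s['position']
    for t in targets:
        yaw=yc if t[3] is None else t[3]
        yaw=yc+(yaw-yc+np.pi/2)%np.pi-np.pi/2
        d=Rc.inv().apply(np.array(t[:3])-p)/.2
        rv=(Rc.inv()*R.from_euler('xyz',[np.pi,0,yaw])).as_rotvec()/1.5
        print("T",d.round(4).tolist(),"R",rv.round(4).tolist(),"yaw",round(yaw,3), "OUT" if abs(d).max()>1 else "")
E
python3 - <<'E'
from h import *
K=eyes.camera_model("top"); c=(np.array(K['camera_matrix']),np.array(K['D']),np.array(K['world_from_camera']))
h=ray(c,[190.7,157.8],.238)[0]; post=st2w([.14,.22]); print(h,post,np.linalg.norm(h-post),w2st(h))
d=w2st(h)-[.14,.22]; a=np.arctan2(d[1],d[0])%(2*np.pi); q=np.deg2rad(225)-a; print("q",q)
P=lambda q:st2w(np.array([.14,.22])+.198*np.array([np.cos(np.deg2rad(225)-q),np.sin(np.deg2rad(225)-q)]))
h=P(q);print(h)
plan([(*h,.30,None),(*h,.218,None)])
print("arc, relative to grip")
s=readout.observe(); s['position']=np.array([*h,.218])
plan([(*P(q+x),.218,None) for x in np.linspace(0,1.65,12)[1:]],s)
E
```

```text
[0.62357261 0.16903427] [0.69166509 0.36099938] 0.2036840445954748 [0.06561089 0.03038605]
q -0.41153104827624176
[0.62547281 0.17439128]
T [-2.8309, -1.1597, -0.2193] R [-0.0003, -0.0, 0.0] yaw 2.902 OUT
T [-2.8309, -1.1595, 0.1907] R [-0.0003, -0.0, 0.0] yaw 2.902 OUT
arc, relative to grip
T [0.1461, 0.026, -0.0] R [-0.0003, -0.0, 0.0] yaw 2.902 
T [0.2866, 0.0735, -0.0] R [-0.0003, -0.0, 0.0] yaw 2.902 
T [0.4185, 0.1415, -0.0001] R [-0.0003, -0.0, 0.0] yaw 2.902 
T [0.5387, 0.2284, -0.0001] R [-0.0003, -0.0, 0.0] yaw 2.902 
T [0.6446, 0.3324, -0.0002] R [-0.0003, -0.0, 0.0] yaw 2.902 
T [0.7337, 0.451, -0.0002] R [-0.0003, -0.0, 0.0] yaw 2.902 
T [0.8042, 0.5815, -0.0003] R [-0.0003, -0.0, 0.0] yaw 2.902 
T [0.8543, 0.7212, -0.0003] R [-0.0003, -0.0, 0.0] yaw 2.902 
T [0.883, 0.8667, -0.0004] R [-0.0003, -0.0, 0.0] yaw 2.902 
T [0.8896, 1.0149, -0.0005] R [-0.0003, -0.0, 0.0] yaw 2.902 OUT
T [0.874, 1.1625, -0.0006] R [-0.0003, -0.0, 0.0] yaw 2.902 OUT
```

>>> arm_command(rows=[{"jaw": 1, "translation": [0, 0, -0.22], "rotation": [0, 0, 0]}, {"jaw": 1, "translation": [-0.3, -0.12, -0.22], "rotation": [0, 0, 0]}, {"jaw": 1, "translation": [-0.6, -0.25, -0.22], "rotation": [0, 0, 0]}, {"jaw": 1, "translation": [-0.9, -0.37, -0.22], "rotation": [0, 0, 0]}, {"jaw": 1, "translation": [-0.95, -0.39, -0.22], "rotation": [0, 0, 0]}, {"jaw": 1, "translation": [-0.95, -0.39, -0.22], "rotation": [0, 0, 0]}])

```text
time_s: 1.0
position: [0.2971, 0.413, 0.3002]
tool_rot: [-3.142, -0.0, 2.9]
wrist_force: [-0.4, 0.1, -1.2]
width: 0.0855
finger_force: 0.0
```

>>> arm_command(rows=[{"jaw": 1, "translation": [-0.3, -0.12, 0], "rotation": [0, 0, 0]}, {"jaw": 1, "translation": [-0.6, -0.25, 0], "rotation": [0, 0, 0]}, {"jaw": 1, "translation": [-0.9, -0.37, 0], "rotation": [0, 0, 0]}, {"jaw": 1, "translation": [-0.95, -0.39, 0], "rotation": [0, 0, 0]}, {"jaw": 1, "translation": [-0.95, -0.39, 0], "rotation": [0, 0, 0]}])

```text
time_s: 1.62
position: [0.4624, 0.2931, 0.3]
tool_rot: [-3.141, -0.001, 2.902]
wrist_force: [-0.5, -0.4, -0.3]
width: 0.0854
finger_force: 0.0
```

>>> arm_command(rows=[{"jaw": 1, "translation": [-0.3, -0.12, 0], "rotation": [0, 0, 0]}, {"jaw": 1, "translation": [-0.6, -0.25, 0], "rotation": [0, 0, 0]}, {"jaw": 1, "translation": [-0.9, -0.37, 0], "rotation": [0, 0, 0]}, {"jaw": 1, "translation": [-0.93, -0.38, 0], "rotation": [0, 0, 0]}, {"jaw": 1, "translation": [-0.93, -0.38, 0], "rotation": [0, 0, 0]}, {"jaw": 1, "translation": [-0.93, -0.38, 0], "rotation": [0, 0, 0]}])

```text
time_s: 2.38
position: [0.624, 0.1764, 0.3005]
tool_rot: [3.141, -0.0, 2.904]
wrist_force: [0.5, -0.1, -0.6]
width: 0.0854
finger_force: 0.0
```

```bash
python3 - <<'E'
from h import *
im,c=snap("wrist"); cv2.imwrite("pics/w1.png",im[:,:,::-1]); s=readout.observe(); print(s['time_s'],s['position'],s['tool_rot'],s['joint_pos'],s['width'])
print(proj(c,[[.625,.174,.238]]),proj(c,[[*st2w([0,.105]),.038]]))
E
```

```text
2.425 [0.62411435 0.17622306 0.30065627] [ 3.14132965e+00 -4.27651486e-05  2.90386190e+00] [ 2.03334312e-01  4.96837623e-01  1.32100990e+00  2.64116158e-04
  1.32367153e+00 -1.12979586e+00] 0.0852540840682598
[[275.32840002 255.36820414]] [[327.8619084   91.78811657]]
```

View pics/w1.png

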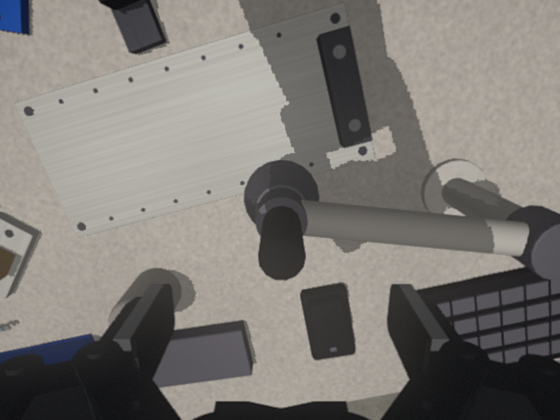

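The wrist view shows the handle top at (282,258), against a predicted (275,255), so it lies between the open fingers. The stop-face midpoint at about (331,92) also agrees with my station estimate.

>>> arm_command(rows=[{"jaw": 1, "translation": [0, 0, 0.25], "rotation": [0, 0, 0]}, {"jaw": 1, "translation": [0, 0, 0.41], "rotation": [0, 0, 0]}, {"jaw": 1, "translation": [0, 0, 0.41], "rotation": [0, 0, 0]}, {"jaw": 0.1, "translation": [0, 0, 0.41], "rotation": [0, 0, 0]}, {"jaw": 0.1, "translation": [0, 0, 0.41], "rotation": [0, 0, 0]}, {"jaw": 0.1, "translation": [0, 0, 0.41], "rotation": [0, 0, 0]}, {"jaw": 0.1, "translation": [0, 0, 0.41], "rotation": [0, 0, 0]}, {"jaw": 0.1, "translation": [0, 0, 0.41], "rotation": [0, 0, 0]}], grip_force=40)

```text
time_s: 3.42
position: [0.6262, 0.1762, 0.2197]
tool_rot: [3.138, 0.003, 2.902]
wrist_force: [2.9, 10.9, 2.0]
width: 0.0254
finger_force: 42.2
```

>>> arm_command(rows=[{"jaw": 0.1, "translation": [0.075, 0.012, 0], "rotation": [0, 0, 0]}, {"jaw": 0.1, "translation": [0.146, 0.026, 0], "rotation": [0, 0, 0]}, {"jaw": 0.1, "translation": [0.217, 0.048, 0], "rotation": [0, 0, 0]}, {"jaw": 0.1, "translation": [0.287, 0.074, 0], "rotation": [0, 0, 0]}, {"jaw": 0.1, "translation": [0.353, 0.106, 0], "rotation": [0, 0, 0]}, {"jaw": 0.1, "translation": [0.419, 0.142, 0], "rotation": [0, 0, 0]}, {"jaw": 0.1, "translation": [0.48, 0.184, 0], "rotation": [0, 0, 0]}, {"jaw": 0.1, "translation": [0.539, 0.228, 0], "rotation": [0, 0, 0]}, {"jaw": 0.1, "translation": [0.593, 0.279, 0], "rotation": [0, 0, 0]}, {"jaw": 0.1, "translation": [0.645, 0.332, 0], "rotation": [0, 0, 0]}, {"jaw": 0.1, "translation": [0.645, 0.332, 0], "rotation": [0, 0, 0]}])

```text
time_s: 4.8
position: [0.5111, 0.268, 0.2193]
tool_rot: [-3.133, -0.009, 2.902]
wrist_force: [-32.8, -18.1, 29.5]
width: 0.0249
finger_force: 38.3
```

```bash
python3 - <<'E'
from h import *
s=readout.observe(); print(s['position'],s['wrist_force'])
post=np.array([.6833,.3658]); d=s['position'][:2]-post; a=np.arctan2(d[1],d[0]); r=.198
s['position']=np.array([.5145,.2714,.2193]); s['tool_rot']=np.array([np.pi,0,2.903])
plan([(*(post+r*np.array([np.cos(a-x),np.sin(a-x)])),.2193,None) for x in np.linspace(0,.9,12)],s)
E
```

```text
[0.51112379 0.26796686 0.21926952] [-32.80163435 -18.05149649  29.50610021]
T [0.0122, -0.0206, -0.0] R [0.0, 0.0, -0.0] yaw 2.903 
T [0.0653, 0.0406, 0.0] R [0.0, 0.0, -0.0] yaw 2.903 
T [0.1132, 0.1059, 0.0] R [0.0, 0.0, -0.0] yaw 2.903 
T [0.1555, 0.1749, 0.0] R [0.0, 0.0, -0.0] yaw 2.903 
T [0.1921, 0.2472, 0.0] R [0.0, 0.0, -0.0] yaw 2.903 
T [0.2227, 0.3221, 0.0] R [0.0, 0.0, -0.0] yaw 2.903 
T [0.2471, 0.3994, 0.0] R [0.0, 0.0, -0.0] yaw 2.903 
T [0.265, 0.4783, 0.0] R [0.0, 0.0, -0.0] yaw 2.903 
T [0.2764, 0.5585, 0.0] R [0.0, 0.0, -0.0] yaw 2.903 
T [0.2813, 0.6393, 0.0] R [0.0, 0.0, -0.0] yaw 2.903 
T [0.2795, 0.7203, 0.0] R [0.0, 0.0, -0.0] yaw 2.903 
T [0.2711, 0.8008, 0.0] R [0.0, 0.0, -0.0] yaw 2.903
```

>>> arm_command(rows=[{"jaw": 0.1, "translation": [0.012, -0.02, -0.01], "rotation": [0, 0, 0]}, {"jaw": 0.1, "translation": [0.065, 0.041, -0.01], "rotation": [0, 0, 0]}, {"jaw": 0.1, "translation": [0.113, 0.106, -0.01], "rotation": [0, 0, 0]}, {"jaw": 0.1, "translation": [0.156, 0.175, -0.01], "rotation": [0, 0, 0]}, {"jaw": 0.1, "translation": [0.192, 0.247, -0.01], "rotation": [0, 0, 0]}, {"jaw": 0.1, "translation": [0.223, 0.322, -0.01], "rotation": [0, 0, 0]}])

```text
time_s: 5.55
position: [0.4823, 0.3419, 0.2199]
tool_rot: [-3.133, -0.012, 2.901]
wrist_force: [-34.8, -8.1, 18.6]
width: 0.0206
finger_force: 41.4
```

>>> arm_command(rows=[{"jaw": 1, "translation": [0, 0, 0], "rotation": [0, 0, 0]}, {"jaw": 1, "translation": [0, 0, 0], "rotation": [0, 0, 0]}, {"jaw": 1, "translation": [0, 0, 0], "rotation": [0, 0, 0]}, {"jaw": 1, "translation": [0, 0, 0], "rotation": [0, 0, 0]}, {"jaw": 1, "translation": [0, 0, -0.25], "rotation": [0, 0, 0]}, {"jaw": 1, "translation": [0, 0, -0.45], "rotation": [0, 0, 0]}, {"jaw": 1, "translation": [0, 0, -0.45], "rotation": [0, 0, 0]}, {"jaw": 1, "translation": [0, 0, -0.45], "rotation": [0, 0, 0]}])

```text
time_s: 6.55
position: [0.4876, 0.3425, 0.3096]
tool_rot: [-3.141, -0.001, 2.902]
wrist_force: [-0.5, -0.4, 0.2]
width: 0.0853
finger_force: 0.0
```

```bash
python3 - <<'E'
from h import *
im,c=snap("wrist"); cv2.imwrite("pics/w2.png",im[:,:,::-1]); s=readout.observe(); print(s['time_s'],s['position'],s['tool_rot'],s['width'])
print(proj(c,[[.50,.337,.238]])); print([ray(c,[u,v],.238).round(3).tolist() for u,v in((280,260),(280,230),(300,260))])
E
```

```text
6.6 [0.4874685  0.34241106 0.3090543 ] [-3.14024450e+00 -1.33970456e-03  2.90156192e+00] 0.08583450697648906
[[275.2411406  268.07854167]]
[[[0.496, 0.341]], [[0.479, 0.345]], [[0.498, 0.352]]]
```

View pics/w2.png

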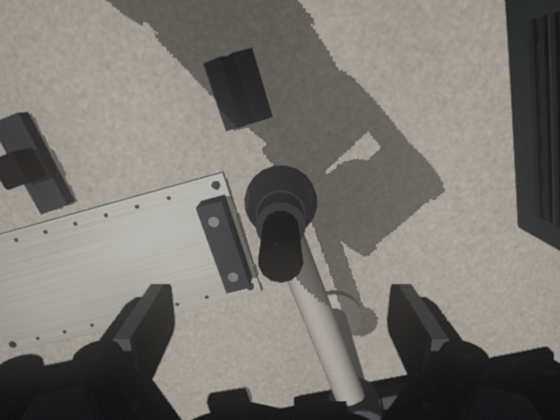

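The handle top is at about (281,262), which is world (0.497, 0.341). That puts the post at about (0.693, 0.363), so I'll recentre on it and swing further.

```bash
python3 - <<'E'
from h import *
s=readout.observe(); post=np.array([.693,.363]); h=np.array([.497,.341]); d=h-post; a=np.arctan2(d[1],d[0]); r=.198
plan([(*h,.222,None)]); s['position']=np.array([*h,.222])
plan([(*(post+r*np.array([np.cos(a-x),np.sin(a-x)])),.222,None) for x in np.linspace(0,.5,6)[1:]],s)
E
```

```text
T [-0.0486, 0.0051, 0.4352] R [-0.0009, -0.0009, 0.0] yaw 2.902 
T [0.033, 0.0932, -0.0001] R [-0.0009, -0.0009, 0.0] yaw 2.902 
T [0.0529, 0.1901, -0.0002] R [-0.0009, -0.0009, 0.0] yaw 2.902 
T [0.0629, 0.2886, -0.0003] R [-0.0009, -0.0009, 0.0] yaw 2.902 
T [0.0631, 0.3875, -0.0004] R [-0.0009, -0.0009, 0.0] yaw 2.902 
T [0.0534, 0.486, -0.0006] R [-0.0009, -0.0009, 0.0] yaw 2.902
```

>>> arm_command(rows=[{"jaw": 1, "translation": [-0.049, 0.005, 0.2], "rotation": [0, 0, 0]}, {"jaw": 1, "translation": [-0.049, 0.005, 0.435], "rotation": [0, 0, 0]}, {"jaw": 1, "translation": [-0.049, 0.005, 0.435], "rotation": [0, 0, 0]}, {"jaw": 0.1, "translation": [-0.049, 0.005, 0.435], "rotation": [0, 0, 0]}, {"jaw": 0.1, "translation": [-0.049, 0.005, 0.435], "rotation": [0, 0, 0]}, {"jaw": 0.1, "translation": [-0.049, 0.005, 0.435], "rotation": [0, 0, 0]}, {"jaw": 0.1, "translation": [-0.049, 0.005, 0.435], "rotation": [0, 0, 0]}, {"jaw": 0.1, "translation": [-0.049, 0.005, 0.435], "rotation": [0, 0, 0]}], grip_force=30)

```text
time_s: 7.6
position: [0.4977, 0.3415, 0.2244]
tool_rot: [3.141, 0.001, 2.902]
wrist_force: [-2.8, -2.6, 5.2]
width: 0.0254
finger_force: 29.3
```

>>> arm_command(rows=[{"jaw": 0.1, "translation": [0.017, 0.046, 0], "rotation": [0, 0, 0]}, {"jaw": 0.1, "translation": [0.033, 0.093, 0], "rotation": [0, 0, 0]}, {"jaw": 0.1, "translation": [0.044, 0.141, 0], "rotation": [0, 0, 0]}, {"jaw": 0.1, "translation": [0.053, 0.19, 0], "rotation": [0, 0, 0]}, {"jaw": 0.1, "translation": [0.059, 0.239, 0], "rotation": [0, 0, 0]}, {"jaw": 0.1, "translation": [0.063, 0.289, 0], "rotation": [0, 0, 0]}, {"jaw": 0.1, "translation": [0.064, 0.338, 0], "rotation": [0, 0, 0]}, {"jaw": 0.1, "translation": [0.063, 0.387, 0], "rotation": [0, 0, 0]}, {"jaw": 0.1, "translation": [0.063, 0.387, 0], "rotation": [0, 0, 0]}])

```text
time_s: 8.72
position: [0.5035, 0.4204, 0.224]
tool_rot: [3.14, -0.0, 2.902]
wrist_force: [-3.3, 2.2, 4.7]
width: 0.0256
finger_force: 29.6
```

>>> arm_command(rows=[{"jaw": 1, "translation": [0, 0, 0], "rotation": [0, 0, 0]}, {"jaw": 1, "translation": [0, 0, 0], "rotation": [0, 0, 0]}, {"jaw": 1, "translation": [0, 0, 0], "rotation": [0, 0, 0]}, {"jaw": 1, "translation": [0, 0, -0.2], "rotation": [0, 0, 0]}, {"jaw": 1, "translation": [0, 0, -0.5], "rotation": [0, 0, 0]}, {"jaw": 1, "translation": [0, -0.3, -0.8], "rotation": [0, 0, 0]}, {"jaw": 1, "translation": [0, -0.6, -0.8], "rotation": [0, 0, 0]}, {"jaw": 1, "translation": [0, -0.9, -0.8], "rotation": [0, 0, 0]}, {"jaw": 1, "translation": [0, -1, -0.8], "rotation": [0, 0, 0]}, {"jaw": 1, "translation": [0, -1, -0.8], "rotation": [0, 0, 0]}, {"jaw": 1, "translation": [0, -1, -0.8], "rotation": [0, 0, 0]}])

```text
time_s: 10.1
position: [0.4563, 0.2257, 0.3834]
tool_rot: [3.141, 0.0, 2.902]
wrist_force: [-0.0, -0.5, -0.9]
width: 0.0858
finger_force: 0.0
```

```bash
python3 - <<'E'
from h import *
im,c=snap("wrist"); cv2.imwrite("pics/w3.png",im[:,:,::-1]); s=readout.observe(); print(s['time_s'],s['position'],s['tool_rot'],s['width'])
Y=2.902-np.pi/2
E
```

```text
10.15 [0.45634315 0.2259669  0.38316454] [ 3.14146385e+00 -1.27149516e-04  2.90224053e+00] 0.0855025707294003
```

View pics/w3.png

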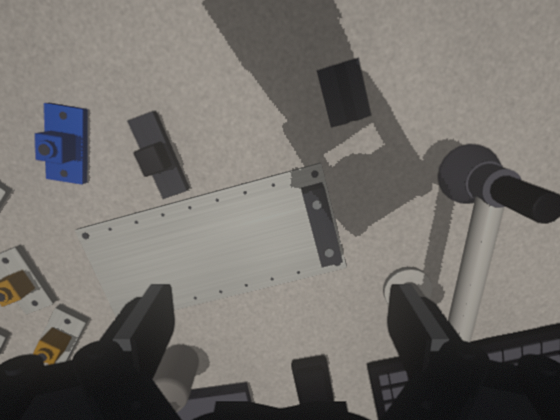

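The nozzle now stands past the stop, near (470,172). The plate's -x edge runs from (77,229) to (320,163), and the stop bar from about (309,185) to (335,265). Next I refine the station pose from these.

```bash
python3 - <<'E'
from h import *
im,c=snap("wrist"); f=im.astype(float)
g=cv2.GaussianBlur(f.sum(2),(3,3),0); rb=cv2.GaussianBlur(f[...,0]-f[...,2],(5,5),0)
pts=[]
for u in range(95,270,5):
    v0=229+(u-77)*(163-229)/243
    vs=np.arange(int(v0)-12,int(v0)+12); d=rb[vs,u]; k=np.argmin(np.gradient(d)); pts.append((u,vs[k]+.5-.5))
pts=np.array(pts,float); w=ray(c,pts,.008); L=np.polyfit(w[:,1],w[:,0],1); r=w[:,0]-np.polyval(L,w[:,1]); k=abs(r)<.003; L=np.polyfit(w[k,1],w[k,0],1)
print("edge -x: slope",L[0],"x at y=.1365",np.polyval(L,.1365),"resid",r[k].std(),k.sum(), "expected yaw",-L[0],"station x", np.polyval(L,.1365)+.08/np.cos(L[0]))
pts=[]
for t in np.linspace(.15,.6,12):
    v=int(229+t*(310-229)); u0=77+t*(108-77)
    us=np.arange(int(u0)-10,int(u0)+11); k=np.argmin(np.gradient(rb[v,us])); pts.append((us[k],v))
w=ray(c,np.array(pts,float),.008); print("end -y st:",w2st(w).round(4).tolist())
m=(g<190).astype(np.uint8); m[:, :290]=0; m[:,350:]=0; m[:170]=0; m[275:]=0
for b in blobs(m,300): print("stop",rect(c,b,.038), w2st(rect(c,b,.038)[:2]))
E
```

```text
edge -x: slope -0.027476086003524892 x at y=.1365 0.4789549488621959 resid 0.000392088939115818 35 expected yaw 0.027476086003524892 station x 0.5589851557759844
end -y st: [[-0.0617, -0.2161], [-0.0567, -0.2153], [-0.052, -0.2159], [-0.0455, -0.2158], [-0.0408, -0.2164], [-0.0356, -0.2156], [-0.029, -0.2154], [-0.0242, -0.2161], [-0.019, -0.2153], [-0.0141, -0.2159], [-0.0073, -0.2158], [-0.0024, -0.2164]]
stop (0.5230408325195313, 0.26039129638671876, 54.80219650268555, 26.659408569335938, np.float64(0.0894107483632858)) [-0.03185192  0.12501028]
```

>>> arm_command(rows=[{"jaw": 0.8, "translation": [-0.15, -0.3, -0.1], "rotation": [0, 0, 0.1]}, {"jaw": 0.8, "translation": [-0.3, -0.6, -0.2], "rotation": [0, 0, 0.2]}, {"jaw": 0.8, "translation": [-0.45, -0.9, -0.2], "rotation": [0, 0, 0.3]}, {"jaw": 0.8, "translation": [-0.45, -0.9, -0.2], "rotation": [0, 0, 0.42]}, {"jaw": 0.8, "translation": [-0.45, -0.9, -0.2], "rotation": [0, 0, 0.54]}, {"jaw": 0.8, "translation": [-0.45, -0.9, -0.2], "rotation": [0, 0, 0.66]}, {"jaw": 0.8, "translation": [-0.45, -0.9, -0.2], "rotation": [0, 0, 0.78]}, {"jaw": 0.8, "translation": [-0.45, -0.9, -0.2], "rotation": [0, 0, 0.868]}, {"jaw": 0.8, "translation": [-0.45, -0.9, -0.2], "rotation": [0, 0, 0.868]}, {"jaw": 0.8, "translation": [-0.45, -0.9, -0.2], "rotation": [0, 0, 0.868]}])

```text
time_s: 11.45
position: [0.501, 0.0294, 0.4231]
tool_rot: [-3.141, -0.0, 1.603]
wrist_force: [-0.1, -0.2, 0.1]
width: 0.0688
finger_force: 0.0
```

>>> arm_command(rows=[{"jaw": 0.8, "translation": [-0.3, 0, 0], "rotation": [0, 0, 0]}, {"jaw": 0.8, "translation": [-0.6, 0, 0], "rotation": [0, 0, 0]}, {"jaw": 0.8, "translation": [-0.9, 0, 0], "rotation": [0, 0, 0]}, {"jaw": 0.8, "translation": [-0.9, 0, 0], "rotation": [0, 0, 0]}, {"jaw": 0.8, "translation": [-0.9, 0, 0], "rotation": [0, 0, 0]}])

```text
time_s: 12.08
position: [0.5061, -0.1505, 0.4232]
tool_rot: [-3.141, -0.0, 1.601]
wrist_force: [0.3, 0.1, -0.3]
width: 0.0681
finger_force: 0.0
```

>>> arm_command(rows=[{"jaw": 0.8, "translation": [-0.2, 0, 0], "rotation": [0, 0, 0]}, {"jaw": 0.8, "translation": [-0.4, 0, 0], "rotation": [0, 0, 0]}, {"jaw": 0.8, "translation": [-0.5, 0, 0], "rotation": [0, 0, 0]}, {"jaw": 0.8, "translation": [-0.5, 0, 0], "rotation": [0, 0, 0]}, {"jaw": 0.8, "translation": [-0.5, 0, 0], "rotation": [0, 0, 0]}])

```text
time_s: 12.7
position: [0.5092, -0.2495, 0.4234]
tool_rot: [3.141, -0.0, 1.601]
wrist_force: [0.2, -0.1, -0.4]
width: 0.0683
finger_force: 0.0
```

```bash
sed -i 's/^ST=.*/ST=np.array([.559,.1395]); SY=.028   # station origin, yaw/' h.py; cat >> h.py <<'E'
def carriers(im,c,zc=.056,zb=.014,z0=0.):
    """brass tops -> body centre; base angle from neutral-metal pixels within 58 mm"""
    hsv=cv2.cvtColor(im,cv2.COLOR_RGB2HSV); f=cv2.GaussianBlur(im,(3,3),0).astype(int); out=[]
    yel=((hsv[...,0]>8)&(hsv[...,0]<32)&(hsv[...,1]>100)).astype(np.uint8)
    for b in blobs(cv2.morphologyEx(yel,cv2.MORPH_OPEN,np.ones((3,3))),40):
        w=ray(c,b.reshape(-1,2),z0+.04); ctr=(w.max(0)+w.min(0))/2; out.append((b,ctr,cv2.contourArea(b)))
    return out
E
python3 - <<'E'
from h import *
im,c=snap("wrist"); cv2.imwrite("pics/w4.png",im[:,:,::-1]); s=readout.observe(); print(s['time_s'],s['position'],s['tool_rot'],s['width'])
for b,w,a in carriers(im,c): print(b.mean((0,1)).round(),w.round(3),a)
hsv=cv2.cvtColor(im,cv2.COLOR_RGB2HSV)
E
```

```text
12.75 [ 0.50912038 -0.24953691  0.42351649] [ 3.14131584e+00 -1.29732656e-04  1.60128272e+00] 0.06837124980875052
[357. 407.] [ 0.653 -0.676] 261.0
[321. 393.] [ 0.588 -0.647] 220.5
[290. 398.] [ 0.538 -0.656] 324.0
[506. 230.] [ 0.839 -0.344] 486.0
[282. 211.] [ 0.514 -0.328] 195.5
[350. 203.] [ 0.608 -0.313] 513.5
[230. 200.] [ 0.441 -0.312] 501.5
[551. 191.] [ 0.886 -0.286] 504.5
[531. 140.] [ 0.844 -0.218] 685.5
[214. 119.] [ 0.42  -0.203] 631.5
[308. 112.] [ 0.543 -0.191] 629.5
[389. 103.] [ 0.647 -0.177] 780.5
[551.  96.] [ 0.856 -0.159] 493.5
```

View pics/w4.png

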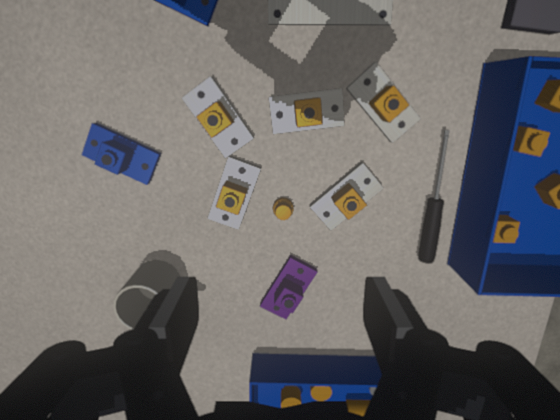

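The wrist view shows all five carriers with dark screw holes at their ends: A (389,103), B (350,203), C (308,112), D (214,119) and E (230,200). The hole pairs give me position and angle for each.

```bash
python3 - <<'E'
from h import *
m=eyes.camera_model("wrist"); s=readout.observe()
T=np.eye(4); T[:3,:3]=R.from_euler('xyz',s['tool_rot']).as_matrix(); T[:3,3]=s['position']; c=(np.array(m['camera_matrix']),np.array(m['D']),T@np.array(m['tool_from_camera']))
H=dict(A=[(367,83),(404,124)],B=[(371,181),(327,213)],C=[(280,114),(334,108)],D=[(201,95),(234,141)],E=[(242,170),(225,217)])
for k,v in H.items():
    w=ray(c,v,.014); d=w[0]-w[1]; a=np.arctan2(d[1],d[0])
    yaw=(a+np.pi/2)  # tool y along long axis
    yaw=1.599+(yaw-1.599+np.pi/2)%np.pi-np.pi/2
    print(k,w.mean(0).round(4),np.linalg.norm(d).round(4),"tool yaw",round(yaw,3)); plan([(*w.mean(0),.12,yaw),(*w.mean(0),.042,yaw)])
E
```

```text
A [ 0.6501 -0.1773] 0.0768 tool yaw 0.829
T [0.3391, 0.7152, 1.5178] R [0.0001, -0.0002, 0.5148] yaw 0.829 OUT
T [0.3391, 0.7151, 1.9078] R [0.0001, -0.0002, 0.5148] yaw 0.829 OUT
B [ 0.6108 -0.3103] 0.0787 tool yaw 2.267
T [-0.3194, 0.4982, 1.5177] R [0.0002, -0.0, -0.4436] yaw 2.267 OUT
T [-0.3195, 0.4981, 1.9077] R [0.0002, -0.0, -0.4436] yaw 2.267 OUT
C [ 0.5432 -0.1902] 0.0741 tool yaw 1.709
T [0.291, 0.1789, 1.5177] R [0.0002, -0.0001, -0.0718] yaw 1.709 OUT
T [0.291, 0.1788, 1.9077] R [0.0002, -0.0001, -0.0718] yaw 1.709 OUT
D [ 0.4211 -0.2037] 0.0748 tool yaw 0.633
T [0.2423, -0.4334, 1.5175] R [0.0001, -0.0002, 0.6458] yaw 0.633 OUT
T [0.2423, -0.4335, 1.9075] R [0.0001, -0.0002, 0.6458] yaw 0.633 OUT
E [ 0.4416 -0.3105] 0.0761 tool yaw 2.801
T [-0.2947, -0.3471, 1.5174] R [0.0002, 0.0, -0.7995] yaw 2.801 OUT
T [-0.2947, -0.3472, 1.9074] R [0.0002, 0.0, -0.7995] yaw 2.801 OUT
```

>>> arm_command(rows=[{"jaw": 0.8, "translation": [0.15, 0.09, 0.3], "rotation": [0, 0, -0.07]}, {"jaw": 0.8, "translation": [0.29, 0.18, 0.6], "rotation": [0, 0, -0.072]}, {"jaw": 0.8, "translation": [0.29, 0.18, 0.9], "rotation": [0, 0, -0.072]}, {"jaw": 0.8, "translation": [0.29, 0.18, 1.0], "rotation": [0, 0, -0.072]}, {"jaw": 0.8, "translation": [0.29, 0.18, 1.0], "rotation": [0, 0, -0.072]}])

```text
time_s: 13.38
position: [0.5426, -0.1905, 0.2218]
tool_rot: [-3.139, -0.002, 1.709]
wrist_force: [0.7, 0.2, 0.6]
width: 0.0685
finger_force: 0.0
```

>>> arm_command(rows=[{"jaw": 0.8, "translation": [0, 0, 0.25], "rotation": [0, 0, 0]}, {"jaw": 0.8, "translation": [0, 0, 0.5], "rotation": [0, 0, 0]}, {"jaw": 0.8, "translation": [0, 0, 0.75], "rotation": [0, 0, 0]}, {"jaw": 0.8, "translation": [0, 0, 0.908], "rotation": [0, 0, 0]}, {"jaw": 0.8, "translation": [0, 0, 0.908], "rotation": [0, 0, 0]}, {"jaw": 0.2, "translation": [0, 0, 0.908], "rotation": [0, 0, 0]}, {"jaw": 0.2, "translation": [0, 0, 0.908], "rotation": [0, 0, 0]}, {"jaw": 0.2, "translation": [0, 0, 0.908], "rotation": [0, 0, 0]}, {"jaw": 0.2, "translation": [0, 0, 0.908], "rotation": [0, 0, 0]}, {"jaw": 0.2, "translation": [0, 0, 0.908], "rotation": [0, 0, 0]}], grip_force=60)

```text
time_s: 14.62
position: [0.5444, -0.1923, 0.044]
tool_rot: [3.139, 0.002, 1.708]
wrist_force: [-0.3, 0.3, 8.8]
width: 0.0331
finger_force: 61.2
```

>>> arm_command(rows=[{"jaw": 0.2, "translation": [0, 0, -0.2], "rotation": [0, 0, 0.03]}, {"jaw": 0.2, "translation": [0, 0, -0.4], "rotation": [0, 0, 0.073]}, {"jaw": 0.2, "translation": [0, 0, -0.4], "rotation": [0, 0, 0.073]}, {"jaw": 0.2, "translation": [0, 0, -0.4], "rotation": [0, 0, 0.073]}])

```text
time_s: 15.12
position: [0.5428, -0.1916, 0.1213]
tool_rot: [-3.141, -0.0, 1.599]
wrist_force: [0.5, -0.9, -4.1]
width: 0.0328
finger_force: 61.5
```

```bash
python3 - <<'E'
from h import *
s=readout.observe(); print(s['time_s'],s['position'],s['tool_rot'],s['width'],s['finger_force'],s['wrist_force'])
plan([(*st2w([0,.072]),.122,np.pi/2+SY)])
E
```

```text
15.125 [ 0.54277916 -0.19158516  0.12127894] [-3.14099822e+00 -2.78154218e-04  1.59913263e+00] 0.032762550899238796 61.511253118515015 [ 0.52465907 -0.85129657 -4.06548703]
T [2.0125, 0.1281, -0.0031] R [-0.0004, -0.0002, 0.0002] yaw 1.599 OUT
```

>>> arm_command(rows=[{"jaw": 0.2, "translation": [0.25, 0.03, 0], "rotation": [0, 0, 0]}, {"jaw": 0.2, "translation": [0.5, 0.06, 0], "rotation": [0, 0, 0]}, {"jaw": 0.2, "translation": [0.75, 0.1, 0], "rotation": [0, 0, 0]}, {"jaw": 0.2, "translation": [1, 0.128, 0], "rotation": [0, 0, 0]}, {"jaw": 0.2, "translation": [1, 0.128, 0], "rotation": [0, 0, 0]}])

```text
time_s: 15.75
position: [0.5625, 0.0118, 0.1202]
tool_rot: [-3.139, -0.001, 1.603]
wrist_force: [0.5, -1.0, -4.0]
width: 0.0334
finger_force: 61.4
```

>>> arm_command(rows=[{"jaw": 0.2, "translation": [0.25, 0, 0], "rotation": [0, 0, 0]}, {"jaw": 0.2, "translation": [0.5, 0, 0], "rotation": [0, 0, 0]}, {"jaw": 0.2, "translation": [0.75, 0, 0], "rotation": [0, 0, 0]}, {"jaw": 0.2, "translation": [0.95, 0, 0], "rotation": [0, 0, 0]}, {"jaw": 0.2, "translation": [1, 0, 0], "rotation": [0, 0, 0]}, {"jaw": 0.2, "translation": [1, 0, 0], "rotation": [0, 0, 0]}, {"jaw": 0.2, "translation": [1, 0, 0.15], "rotation": [0, 0, 0]}, {"jaw": 0.2, "translation": [1, 0, 0.28], "rotation": [0, 0, 0]}, {"jaw": 0.2, "translation": [1, 0, 0.33], "rotation": [0, 0, 0]}, {"jaw": 0.2, "translation": [1, 0, 0.33], "rotation": [0, 0, 0]}])

```text
time_s: 17.0
position: [0.5578, 0.2078, 0.0554]
tool_rot: [-3.141, 0.0, 1.597]
wrist_force: [-0.1, 0.1, -2.7]
width: 0.033
finger_force: 61.2
```

```bash
python3 - <<'E'
from h import *
s=readout.observe(); print(s['time_s'],s['position'],s['tool_rot'],s['width'],s['finger_force'],s['wrist_force'],w2st(s['position']))
im,c=snap("wrist"); cv2.imwrite("pics/w5.png",im[:,:,::-1])
E
```

```text
17.0 [0.55784777 0.20782352 0.05542217] [-3.14063204e+00  3.22643623e-04  1.59737050e+00] 0.03298693354321208 61.20749473571777 [-0.05816402  0.06335638 -2.6967281 ] [0.00076103 0.068329  ]
```

View pics/w5.png

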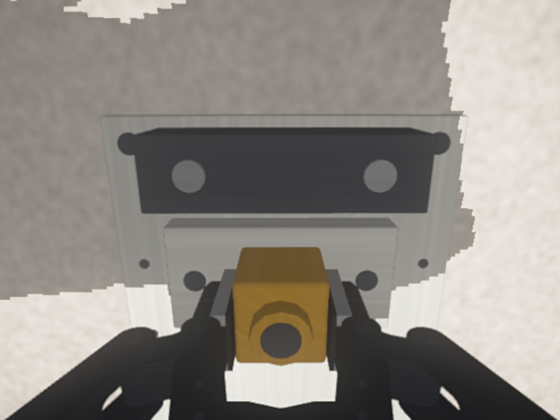

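The picture shows the held carrier squared up in front of the stop. Its back edge runs 165–395 and the stop's lower edge 141–429, so it sits about 1.7 mm left of the stop's middle. I'll shift it right, lower it and push.

>>> arm_command(rows=[{"jaw": 0.2, "translation": [0, 0.008, 0.01], "rotation": [0, 0, 0]}, {"jaw": 0.2, "translation": [0, 0.008, 0.014], "rotation": [0, 0, 0]}, {"jaw": 0.2, "translation": [0.03, 0.008, 0.014], "rotation": [0, 0, 0]}, {"jaw": 0.2, "translation": [0.045, 0.008, 0.014], "rotation": [0, 0, 0]}, {"jaw": 0.2, "translation": [0.05, 0.008, 0.014], "rotation": [0, 0, 0]}, {"jaw": 0.2, "translation": [0.05, 0.008, 0.014], "rotation": [0, 0, 0]}])

```text
time_s: 17.8
position: [0.5592, 0.218, 0.0531]
tool_rot: [-3.141, 0.002, 1.599]
wrist_force: [-0.6, -8.1, -0.8]
width: 0.0334
finger_force: 61.7
```

>>> arm_command(rows=[{"jaw": 0.2, "translation": [0.005, 0, 0], "rotation": [0, 0, 0]}, {"jaw": 0.2, "translation": [0.01, 0, 0], "rotation": [0, 0, 0]}, {"jaw": 0.2, "translation": [0.01, 0, 0], "rotation": [0, 0, 0]}, {"jaw": 0.2, "translation": [0.01, 0, 0], "rotation": [0, 0, 0]}])

```text
time_s: 18.3
position: [0.5592, 0.2182, 0.0532]
tool_rot: [-3.141, 0.004, 1.599]
wrist_force: [-0.6, -22.1, 4.3]
width: 0.0332
finger_force: 62.3
```

Contact at 22 N, so the first carrier is flush with the stop. Releasing it and going back for the next.

>>> arm_command(rows=[{"jaw": 0.8, "translation": [0, 0, 0], "rotation": [0, 0, 0]}, {"jaw": 0.8, "translation": [0, 0, 0], "rotation": [0, 0, 0]}, {"jaw": 0.8, "translation": [0, 0, 0], "rotation": [0, 0, 0]}, {"jaw": 0.8, "translation": [0, 0, -0.3], "rotation": [0, 0, 0]}, {"jaw": 0.8, "translation": [0, 0, -0.6], "rotation": [0, 0, 0]}, {"jaw": 0.8, "translation": [-0.3, 0.1, -0.9], "rotation": [0, 0, 0.1]}, {"jaw": 0.8, "translation": [-0.6, 0.2, -0.9], "rotation": [0, 0, 0.2]}, {"jaw": 0.8, "translation": [-0.9, 0.3, -0.9], "rotation": [0, 0, 0.3]}, {"jaw": 0.8, "translation": [-1, 0.4, -0.9], "rotation": [0, 0, 0.4]}, {"jaw": 0.8, "translation": [-1, 0.43, -0.9], "rotation": [0, 0, 0.513]}, {"jaw": 0.8, "translation": [-1, 0.43, -0.9], "rotation": [0, 0, 0.513]}, {"jaw": 0.8, "translation": [-1, 0.43, -0.9], "rotation": [0, 0, 0.513]}])

```text
time_s: 19.8
position: [0.6502, 0.0239, 0.2329]
tool_rot: [-3.141, 0.0, 0.833]
wrist_force: [-0.0, 0.0, -0.4]
width: 0.0683
finger_force: 0.0
```

```bash
cat >> h.py <<'E'
def check():
    im,c=snap("top"); 
    for b,w,a in carriers(im,c): 
        if .35<w[0]<.75: print("brass",w.round(3),"st",w2st(w).round(3),a)
    for b in blobs((im.sum(2)<180),60):
        u,v=b.mean((0,1))
        if 200<u<260 and 220<v<265: print("bar",np.round(rect(c,b,.018),3))
E
python3 - <<'E'
from h import *
s=readout.observe(); print(s['time_s'],s['position'],s['tool_rot'][2]); check()
plan([(.650,-.177,.22,.829),(.650,-.177,.045,.829)])
E
```

```text
19.8 [0.65021874 0.02388811 0.23286528] 0.8333482353988049
brass [ 0.421 -0.204] st [-0.148 -0.339] 94.5
brass [ 0.441 -0.311] st [-0.13  -0.447] 93.5
brass [ 0.513 -0.329] st [-0.059 -0.467] 50.0
brass [ 0.539 -0.673] st [-0.043 -0.812] 93.0
brass [0.559 0.22 ] st [0.003 0.081] 106.0
brass [ 0.588 -0.643] st [ 0.007 -0.783] 92.5
brass [ 0.608 -0.312] st [ 0.036 -0.453] 97.5
brass [ 0.648 -0.176] st [ 0.08  -0.318] 94.0
brass [ 0.689 -0.693] st [ 0.107 -0.836] 291.5
T [-0.7441, 0.6751, 0.0646] R [-0.0001, 0.0001, 0.0026] yaw 0.829 
T [-0.744, 0.6753, 0.9396] R [-0.0001, 0.0001, 0.0026] yaw 0.829
```

>>> arm_command(rows=[{"jaw": 0.8, "translation": [-0.2, 0.18, 0], "rotation": [0, 0, 0]}, {"jaw": 0.8, "translation": [-0.4, 0.36, 0], "rotation": [0, 0, 0]}, {"jaw": 0.8, "translation": [-0.6, 0.54, 0], "rotation": [0, 0, 0]}, {"jaw": 0.8, "translation": [-0.744, 0.675, 0.065], "rotation": [0, 0, 0.002]}, {"jaw": 0.8, "translation": [-0.744, 0.675, 0.2], "rotation": [0, 0, 0.002]}, {"jaw": 0.8, "translation": [-0.744, 0.675, 0.45], "rotation": [0, 0, 0.002]}, {"jaw": 0.8, "translation": [-0.744, 0.675, 0.7], "rotation": [0, 0, 0.002]}, {"jaw": 0.8, "translation": [-0.744, 0.675, 0.935], "rotation": [0, 0, 0.002]}, {"jaw": 0.8, "translation": [-0.744, 0.675, 0.935], "rotation": [0, 0, 0.002]}])

```text
time_s: 20.98
position: [0.6475, -0.1764, 0.0429]
tool_rot: [-3.136, 0.003, 0.828]
wrist_force: [0.4, 0.6, 0.3]
width: 0.0686
finger_force: 0.0
```

>>> arm_command(rows=[{"jaw": 0.2, "translation": [0, 0, 0], "rotation": [0, 0, 0]}, {"jaw": 0.2, "translation": [0, 0, 0], "rotation": [0, 0, 0]}, {"jaw": 0.2, "translation": [0, 0, 0], "rotation": [0, 0, 0]}, {"jaw": 0.2, "translation": [0, 0, 0], "rotation": [0, 0, 0]}, {"jaw": 0.2, "translation": [0, 0, 0], "rotation": [0, 0, 0]}, {"jaw": 0.2, "translation": [0, 0, -0.2], "rotation": [0, 0, 0]}, {"jaw": 0.2, "translation": [0, 0, -0.4], "rotation": [0, 0, -0.1]}, {"jaw": 0.2, "translation": [0, 0, -0.4], "rotation": [0, 0, -0.22]}, {"jaw": 0.2, "translation": [0, 0, -0.4], "rotation": [0, 0, -0.34]}, {"jaw": 0.2, "translation": [0, 0, -0.4], "rotation": [0, 0, -0.46]}, {"jaw": 0.2, "translation": [0, 0, -0.4], "rotation": [0, 0, -0.513]}, {"jaw": 0.2, "translation": [0, 0, -0.4], "rotation": [0, 0, -0.513]}])

```text
time_s: 22.48
position: [0.6497, -0.1777, 0.1271]
tool_rot: [3.14, 0.0, 1.595]
wrist_force: [0.2, -0.1, -2.9]
width: 0.0331
finger_force: 60.8
```

```bash
python3 - <<'E'
from h import *
s=readout.observe(); print(s['time_s'],s['position'],s['tool_rot'],s['width'],s['finger_force'],s['wrist_force'])
plan([(.5605,.160,.125,1.599)])
E
```

```text
22.475 [ 0.6497084  -0.1777232   0.12708947] [3.14035238e+00 4.86528129e-04 1.59490614e+00] 0.03312823458407908 60.75682997703552 [ 0.17335519 -0.06231666 -2.89790064]
T [1.6989, -0.4052, 0.0091] R [0.0008, 0.0003, -0.0027] yaw 1.599 OUT
```

>>> arm_command(rows=[{"jaw": 0.2, "translation": [0.25, -0.1, 0], "rotation": [0, 0, 0]}, {"jaw": 0.2, "translation": [0.5, -0.2, 0], "rotation": [0, 0, 0]}, {"jaw": 0.2, "translation": [0.75, -0.3, 0], "rotation": [0, 0, 0]}, {"jaw": 0.2, "translation": [0.95, -0.4, 0], "rotation": [0, 0, -0.003]}, {"jaw": 0.2, "translation": [1, -0.405, 0], "rotation": [0, 0, -0.003]}, {"jaw": 0.2, "translation": [1, -0.405, 0], "rotation": [0, 0, -0.003]}])

```text
time_s: 23.22
position: [0.5642, 0.0204, 0.1266]
tool_rot: [3.14, 0.0, 1.6]
wrist_force: [-0.2, -0.6, -2.2]
width: 0.0329
finger_force: 60.8
```

>>> arm_command(rows=[{"jaw": 0.2, "translation": [0.25, 0, 0], "rotation": [0, 0, 0]}, {"jaw": 0.2, "translation": [0.5, 0, 0], "rotation": [0, 0, 0]}, {"jaw": 0.2, "translation": [0.69, 0, 0], "rotation": [0, 0, 0]}, {"jaw": 0.2, "translation": [0.69, 0, 0], "rotation": [0, 0, 0]}, {"jaw": 0.2, "translation": [0.69, 0, 0], "rotation": [0, 0, 0]}, {"jaw": 0.2, "translation": [0.69, 0, 0.15], "rotation": [0, 0, 0]}, {"jaw": 0.2, "translation": [0.69, 0, 0.28], "rotation": [0, 0, 0]}, {"jaw": 0.2, "translation": [0.69, 0, 0.33], "rotation": [0, 0, 0]}, {"jaw": 0.2, "translation": [0.69, 0, 0.34], "rotation": [0, 0, 0]}, {"jaw": 0.2, "translation": [0.69, 0, 0.34], "rotation": [0, 0, 0]}])

```text
time_s: 24.48
position: [0.5602, 0.158, 0.0587]
tool_rot: [3.14, -0.0, 1.599]
wrist_force: [-0.4, -0.8, -2.5]
width: 0.0332
finger_force: 60.7
```

```bash
python3 - <<'E'
from h import *
s=readout.observe(); print(s['time_s'],s['position'],s['tool_rot'],s['width'],s['finger_force'],s['wrist_force'])
plan([(.5605,.168,.053,1.599)])
E
```

```text
24.475 [0.56022399 0.15798461 0.05868791] [ 3.14037783e+00 -1.69788217e-04  1.59937389e+00] 0.03321752121635365 60.67547678947449 [-0.35150871 -0.80315036 -2.49517272]
T [0.05, 0.0028, 0.0285] R [0.0008, -0.0001, 0.0002] yaw 1.599
```

>>> arm_command(rows=[{"jaw": 0.2, "translation": [0, 0.003, 0.015], "rotation": [0, 0, 0]}, {"jaw": 0.2, "translation": [0, 0.003, 0.024], "rotation": [0, 0, 0]}, {"jaw": 0.2, "translation": [0.02, 0.003, 0.026], "rotation": [0, 0, 0]}, {"jaw": 0.2, "translation": [0.035, 0.003, 0.026], "rotation": [0, 0, 0]}, {"jaw": 0.2, "translation": [0.045, 0.003, 0.026], "rotation": [0, 0, 0]}, {"jaw": 0.2, "translation": [0.05, 0.003, 0.026], "rotation": [0, 0, 0]}, {"jaw": 0.2, "translation": [0.05, 0.003, 0.026], "rotation": [0, 0, 0]}])

```text
time_s: 25.35
position: [0.5629, 0.1674, 0.0567]
tool_rot: [3.135, 0.001, 1.6]
wrist_force: [-1.1, -12.8, 27.5]
width: 0.033
finger_force: 64.3
```

>>> arm_command(rows=[{"jaw": 0.2, "translation": [0.005, 0, 0], "rotation": [0, 0, 0]}, {"jaw": 0.2, "translation": [0.01, 0, 0], "rotation": [0, 0, 0]}, {"jaw": 0.2, "translation": [0.01, 0, 0], "rotation": [0, 0, 0]}])

```text
time_s: 25.72
position: [0.563, 0.1696, 0.0567]
tool_rot: [3.134, 0.0, 1.6]
wrist_force: [-0.9, -12.1, 27.2]
width: 0.0332
finger_force: 61.9
```

```bash
python3 - <<'E'
from h import *
im,c=snap("wrist"); cv2.imwrite("pics/w6.png",im[:,:,::-1]); check()
E
```

```text
brass [ 0.421 -0.204] st [-0.148 -0.339] 91.0
brass [ 0.441 -0.311] st [-0.13  -0.447] 93.5
brass [ 0.513 -0.329] st [-0.059 -0.467] 51.0
brass [ 0.539 -0.673] st [-0.043 -0.812] 93.0
brass [ 0.588 -0.643] st [ 0.007 -0.783] 91.5
brass [ 0.608 -0.312] st [ 0.036 -0.453] 99.0
brass [ 0.689 -0.693] st [ 0.107 -0.836] 292.5
bar [4.16000e-01 7.10000e-02 1.00426e+02 3.18050e+01 7.30000e-02]
```

View pics/w6.png

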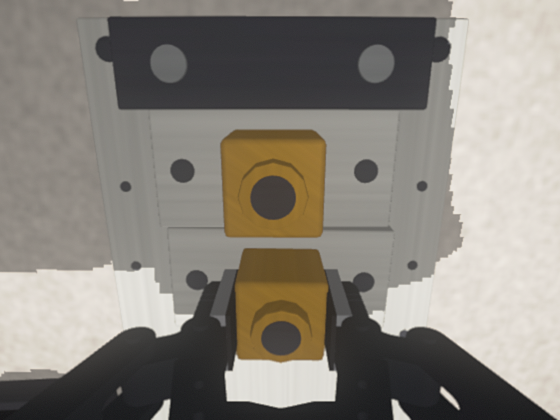

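The second carrier's front edge sits against the first at row 228 with no visible gap. The extra height matches the grip slipping about 3 mm (the announced slackening). I'll ease the downward press, recentre and push again.

>>> arm_command(rows=[{"jaw": 0.2, "translation": [-0.01, 0, -0.01], "rotation": [0, 0, 0]}, {"jaw": 0.2, "translation": [-0.01, 0, -0.014], "rotation": [0, 0, 0]}, {"jaw": 0.2, "translation": [-0.01, 0, -0.014], "rotation": [0, 0, 0]}])

```text
time_s: 26.2
position: [0.5613, 0.1683, 0.0568]
tool_rot: [3.138, -0.0, 1.6]
wrist_force: [2.5, -3.4, 10.9]
width: 0.0328
finger_force: 60.7
```

>>> arm_command(rows=[{"jaw": 0.2, "translation": [0, -0.003, -0.007], "rotation": [0, 0, 0]}, {"jaw": 0.2, "translation": [0.01, -0.003, -0.007], "rotation": [0, 0, 0]}, {"jaw": 0.2, "translation": [0.018, -0.003, -0.007], "rotation": [0, 0, 0]}, {"jaw": 0.2, "translation": [0.018, -0.003, -0.007], "rotation": [0, 0, 0]}])

```text
time_s: 26.7
position: [0.5592, 0.1704, 0.0571]
tool_rot: [-3.141, 0.003, 1.602]
wrist_force: [-0.5, -14.2, 8.7]
width: 0.0327
finger_force: 60.0
```

>>> arm_command(rows=[{"jaw": 0.8, "translation": [0, 0, 0], "rotation": [0, 0, 0]}, {"jaw": 0.8, "translation": [0, 0, 0], "rotation": [0, 0, 0]}, {"jaw": 0.8, "translation": [0, 0, 0], "rotation": [0, 0, 0]}, {"jaw": 0.8, "translation": [0, 0, -0.3], "rotation": [0, 0, 0]}, {"jaw": 0.8, "translation": [0, 0, -0.6], "rotation": [0, 0, 0]}, {"jaw": 0.8, "translation": [-0.2, 0, -0.7], "rotation": [0, 0, 0]}, {"jaw": 0.8, "translation": [-0.2, 0, -0.7], "rotation": [0, 0, 0]}, {"jaw": 0.8, "translation": [-0.2, 0, -0.7], "rotation": [0, 0, 0]}])

```text
time_s: 27.7
position: [0.56, 0.1321, 0.1962]
tool_rot: [-3.141, -0.0, 1.6]
wrist_force: [0.3, 0.8, 0.6]
width: 0.0683
finger_force: 0.0
```

```bash
python3 - <<'E'
from h import *
im,c=snap("wrist"); cv2.imwrite("pics/w7.png",im[:,:,::-1]); s=readout.observe(); print(s['time_s'],s['position'],s['tool_rot'])
for b,w,a in carriers(im,c,z0=.008): print(w.round(4),w2st(w).round(4),a)
check()
E
```

```text
27.75 [0.55993625 0.13236116 0.19594589] [-3.13997378e+00 -3.34242062e-05  1.60000985e+00]
[0.5588 0.1694] [0.0007 0.0299] 2294.0
[0.5589 0.2193] [0.0021 0.0798] 2569.5
brass [ 0.421 -0.204] st [-0.148 -0.339] 94.5
brass [ 0.441 -0.311] st [-0.13  -0.447] 93.5
brass [ 0.513 -0.329] st [-0.059 -0.467] 49.0
brass [ 0.539 -0.673] st [-0.043 -0.812] 93.5
brass [ 0.588 -0.643] st [ 0.007 -0.783] 92.5
brass [ 0.608 -0.312] st [ 0.036 -0.453] 99.0
brass [ 0.689 -0.694] st [ 0.107 -0.836] 290.5
bar [4.16000e-01 7.10000e-02 1.00674e+02 3.15000e+01 6.70000e-02]
```

View pics/w7.png

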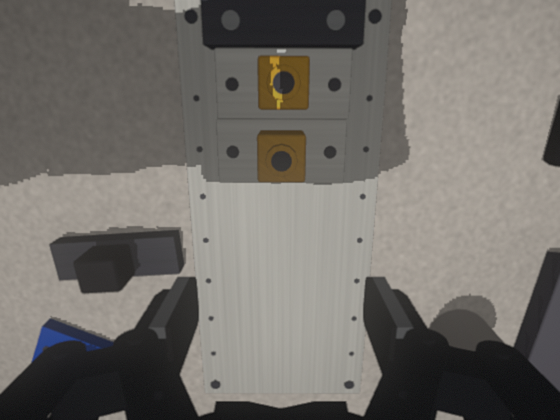

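The row looks tight: the bodies are 49.9 mm apart. Base 1 spans cols 216–352 and base 2 spans 218–348, with the stop centred near col 283.

```bash
python3 - <<'E'
from h import *
plan([(.421,-.2037,.196,.633),(.421,-.2037,.045,.633)])
E
```

```text
T [-1.6595, -0.7441, 0.0007] R [-0.0011, 0.0006, 0.6449] yaw 0.633 OUT
T [-1.6595, -0.7428, 0.7557] R [-0.0011, 0.0006, 0.6449] yaw 0.633 OUT
```

>>> arm_command(rows=[{"jaw": 0.8, "translation": [-0.28, -0.12, 0], "rotation": [0, 0, 0]}, {"jaw": 0.8, "translation": [-0.56, -0.24, 0], "rotation": [0, 0, 0]}, {"jaw": 0.8, "translation": [-0.83, -0.37, 0], "rotation": [0, 0, 0]}, {"jaw": 0.8, "translation": [-0.83, -0.37, 0], "rotation": [0, 0, 0]}, {"jaw": 0.8, "translation": [-0.83, -0.37, 0], "rotation": [0, 0, 0]}])

```text
time_s: 28.42
position: [0.4915, -0.0356, 0.1965]
tool_rot: [-3.141, -0.0, 1.6]
wrist_force: [0.5, -0.2, -0.3]
width: 0.0684
finger_force: 0.0
```

>>> arm_command(rows=[{"jaw": 0.8, "translation": [-0.28, -0.12, 0], "rotation": [0, 0, 0.12]}, {"jaw": 0.8, "translation": [-0.56, -0.24, 0], "rotation": [0, 0, 0.24]}, {"jaw": 0.8, "translation": [-0.83, -0.374, 0], "rotation": [0, 0, 0.36]}, {"jaw": 0.8, "translation": [-0.83, -0.374, 0], "rotation": [0, 0, 0.48]}, {"jaw": 0.8, "translation": [-0.83, -0.374, 0], "rotation": [0, 0, 0.6]}, {"jaw": 0.8, "translation": [-0.83, -0.374, 0], "rotation": [0, 0, 0.645]}, {"jaw": 0.8, "translation": [-0.83, -0.374, 0], "rotation": [0, 0, 0.645]}, {"jaw": 0.8, "translation": [-0.83, -0.374, 0], "rotation": [0, 0, 0.645]}])

```text
time_s: 29.42
position: [0.4218, -0.2037, 0.1967]
tool_rot: [-3.141, 0.0, 0.635]
wrist_force: [0.5, -0.2, 0.1]
width: 0.0685
finger_force: 0.0
```

>>> arm_command(rows=[{"jaw": 0.8, "translation": [0, 0, 0.25], "rotation": [0, 0, 0]}, {"jaw": 0.8, "translation": [0, 0, 0.5], "rotation": [0, 0, 0]}, {"jaw": 0.8, "translation": [0, 0, 0.7], "rotation": [0, 0, 0]}, {"jaw": 0.8, "translation": [0, 0, 0.753], "rotation": [0, 0, 0]}, {"jaw": 0.8, "translation": [0, 0, 0.753], "rotation": [0, 0, 0]}, {"jaw": 0.2, "translation": [0, 0, 0.753], "rotation": [0, 0, 0]}, {"jaw": 0.2, "translation": [0, 0, 0.753], "rotation": [0, 0, 0]}, {"jaw": 0.2, "translation": [0, 0, 0.753], "rotation": [0, 0, 0]}, {"jaw": 0.2, "translation": [0, 0, 0.753], "rotation": [0, 0, 0]}, {"jaw": 0.2, "translation": [0, 0, 0.753], "rotation": [0, 0, 0]}], grip_force=80)

```text
time_s: 30.68
position: [0.4219, -0.2046, 0.0477]
tool_rot: [3.14, -0.001, 0.632]
wrist_force: [-1.0, 2.4, 12.2]
width: 0.0329
finger_force: 80.2
```

>>> arm_command(rows=[{"jaw": 0.2, "translation": [0, 0, -0.2], "rotation": [0, 0, 0]}, {"jaw": 0.2, "translation": [0, 0, -0.4], "rotation": [0, 0, -0.1]}, {"jaw": 0.2, "translation": [0, 0, -0.4], "rotation": [0, 0, -0.22]}, {"jaw": 0.2, "translation": [0, 0, -0.4], "rotation": [0, 0, -0.34]}, {"jaw": 0.2, "translation": [0, 0, -0.4], "rotation": [0, 0, -0.46]}, {"jaw": 0.2, "translation": [0, 0, -0.4], "rotation": [0, 0, -0.58]}, {"jaw": 0.2, "translation": [0, 0, -0.4], "rotation": [0, 0, -0.645]}, {"jaw": 0.2, "translation": [0, 0, -0.4], "rotation": [0, 0, -0.645]}, {"jaw": 0.2, "translation": [0, 0, -0.4], "rotation": [0, 0, -0.645]}])

```text
time_s: 31.8
position: [0.4212, -0.2043, 0.1265]
tool_rot: [3.141, 0.0, 1.598]
wrist_force: [0.5, 0.0, -3.9]
width: 0.0329
finger_force: 81.5
```

```bash
python3 - <<'E'
from h import *
s=readout.observe(); print(s['time_s'],s['position'],s['tool_rot'],s['width'],s['finger_force'],s['wrist_force'])
plan([(.5605,.110,.124,1.6)])
E
```

```text
31.8 [ 0.42122597 -0.20428837  0.1264733 ] [3.14149851e+00 6.05180595e-05 1.59757574e+00] 0.03289516553796777 81.48038506507874 [ 0.47590029  0.04388951 -3.89748688]
T [1.5522, 0.7382, 0.0123] R [0.0001, 0.0, -0.0016] yaw 1.6 OUT
```

>>> arm_command(rows=[{"jaw": 0.2, "translation": [0.15, 0.25, 0], "rotation": [0, 0, 0]}, {"jaw": 0.2, "translation": [0.35, 0.48, 0], "rotation": [0, 0, 0]}, {"jaw": 0.2, "translation": [0.6, 0.65, 0], "rotation": [0, 0, 0]}, {"jaw": 0.2, "translation": [0.8, 0.738, 0], "rotation": [0, 0, -0.002]}, {"jaw": 0.2, "translation": [0.9, 0.738, 0], "rotation": [0, 0, -0.002]}, {"jaw": 0.2, "translation": [0.9, 0.738, 0], "rotation": [0, 0, -0.002]}])

```text
time_s: 32.55
position: [0.563, -0.0193, 0.1261]
tool_rot: [-3.141, -0.0, 1.604]
wrist_force: [-0.2, -1.2, -3.7]
width: 0.0325
finger_force: 82.0
```

>>> arm_command(rows=[{"jaw": 0.2, "translation": [0.25, 0, 0], "rotation": [0, 0, 0]}, {"jaw": 0.2, "translation": [0.5, 0, 0], "rotation": [0, 0, 0]}, {"jaw": 0.2, "translation": [0.65, 0, 0], "rotation": [0, 0, 0]}, {"jaw": 0.2, "translation": [0.65, 0, 0], "rotation": [0, 0, 0]}, {"jaw": 0.2, "translation": [0.65, 0, 0], "rotation": [0, 0, 0]}, {"jaw": 0.2, "translation": [0.65, 0, 0.15], "rotation": [0, 0, 0]}, {"jaw": 0.2, "translation": [0.65, 0, 0.28], "rotation": [0, 0, 0]}, {"jaw": 0.2, "translation": [0.65, 0, 0.335], "rotation": [0, 0, 0]}, {"jaw": 0.2, "translation": [0.65, 0, 0.335], "rotation": [0, 0, 0]}, {"jaw": 0.2, "translation": [0.65, 0, 0.335], "rotation": [0, 0, 0]}])

```text
time_s: 33.8
position: [0.5601, 0.1095, 0.0603]
tool_rot: [3.14, -0.0, 1.602]
wrist_force: [-0.3, 0.5, -4.4]
width: 0.0329
finger_force: 81.7
```

```bash
python3 - <<'E'
from h import *
s=readout.observe(); print(s['time_s'],s['position'],s['tool_rot'],s['width'],s['finger_force'],s['wrist_force'])
plan([(.5605,.119,.0565,1.6)])
E
```

```text
33.8 [0.56010384 0.10952547 0.06026293] [ 3.14006508e+00 -7.63554250e-05  1.60240258e+00] 0.03286797298791558 81.74704670906067 [-0.32703085  0.47313904 -4.4165866 ]
T [0.0473, 0.0034, 0.0188] R [0.001, -0.0001, 0.0016] yaw 1.6
```

>>> arm_command(rows=[{"jaw": 0.2, "translation": [0, 0.003, 0.015], "rotation": [0, 0, 0]}, {"jaw": 0.2, "translation": [0, 0.003, 0.021], "rotation": [0, 0, 0]}, {"jaw": 0.2, "translation": [0.02, 0.003, 0.021], "rotation": [0, 0, 0]}, {"jaw": 0.2, "translation": [0.035, 0.003, 0.021], "rotation": [0, 0, 0]}, {"jaw": 0.2, "translation": [0.045, 0.003, 0.021], "rotation": [0, 0, 0]}, {"jaw": 0.2, "translation": [0.055, 0.003, 0.021], "rotation": [0, 0, 0]}, {"jaw": 0.2, "translation": [0.06, 0.003, 0.021], "rotation": [0, 0, 0]}, {"jaw": 0.2, "translation": [0.06, 0.003, 0.021], "rotation": [0, 0, 0]}])

```text
time_s: 34.8
position: [0.5604, 0.1193, 0.0559]
tool_rot: [3.141, 0.004, 1.603]
wrist_force: [-0.4, -25.1, 10.4]
width: 0.0326
finger_force: 83.6
```

>>> arm_command(rows=[{"jaw": 0.8, "translation": [0, 0, 0], "rotation": [0, 0, 0]}, {"jaw": 0.8, "translation": [0, 0, 0], "rotation": [0, 0, 0]}, {"jaw": 0.8, "translation": [0, 0, 0], "rotation": [0, 0, 0]}, {"jaw": 0.8, "translation": [0, 0, -0.3], "rotation": [0, 0, 0]}, {"jaw": 0.8, "translation": [0, 0, -0.6], "rotation": [0, 0, 0]}, {"jaw": 0.8, "translation": [-0.3, 0.05, -0.7], "rotation": [0, 0, 0]}, {"jaw": 0.8, "translation": [-0.6, 0.1, -0.7], "rotation": [0, 0, -0.1]}, {"jaw": 0.8, "translation": [-0.9, 0.15, -0.7], "rotation": [0, 0, -0.2]}, {"jaw": 0.8, "translation": [-1, 0.15, -0.7], "rotation": [0, 0, -0.32]}, {"jaw": 0.8, "translation": [-1, 0.15, -0.7], "rotation": [0, 0, -0.443]}, {"jaw": 0.8, "translation": [-1, 0.15, -0.7], "rotation": [0, 0, -0.443]}, {"jaw": 0.8, "translation": [-1, 0.15, -0.7], "rotation": [0, 0, -0.443]}])

```text
time_s: 36.3
position: [0.5961, -0.0766, 0.195]
tool_rot: [3.142, -0.0, 2.264]
wrist_force: [0.3, -0.2, 0.4]
width: 0.0683
finger_force: 0.0
```

```bash
python3 - <<'E'
from h import *
s=readout.observe(); print(s['time_s'],s['position'],s['tool_rot']); check()
plan([(.609,-.311,.2,2.267),(.609,-.311,.05,2.267)])
E
```

```text
36.3 [ 0.59605649 -0.07664076  0.19504311] [ 3.14158132e+00 -1.39381946e-04  2.26384779e+00]
brass [ 0.441 -0.311] st [-0.13  -0.447] 94.5
brass [ 0.513 -0.329] st [-0.059 -0.467] 51.0
brass [ 0.539 -0.673] st [-0.043 -0.812] 94.0
brass [0.559 0.22 ] st [0.003 0.081] 106.0
brass [0.56  0.119] st [ 0.001 -0.021] 101.0
brass [0.56  0.169] st [0.002 0.029] 95.0
brass [ 0.588 -0.643] st [ 0.007 -0.783] 92.5
brass [ 0.608 -0.312] st [ 0.036 -0.453] 96.0
brass [ 0.689 -0.694] st [ 0.107 -0.836] 290.5
T [-0.9421, -0.6995, -0.0245] R [0.0, -0.0, -0.0016] yaw 2.267 
T [-0.9421, -0.6995, 0.7255] R [0.0, -0.0, -0.0016] yaw 2.267
```

Row positions are right. Next I pick B.

>>> arm_command(rows=[{"jaw": 0.8, "translation": [-0.24, -0.17, 0], "rotation": [0, 0, 0]}, {"jaw": 0.8, "translation": [-0.48, -0.35, 0], "rotation": [0, 0, 0]}, {"jaw": 0.8, "translation": [-0.72, -0.53, 0], "rotation": [0, 0, 0]}, {"jaw": 0.8, "translation": [-0.942, -0.7, 0], "rotation": [0, 0, 0]}, {"jaw": 0.8, "translation": [-0.942, -0.7, 0.1], "rotation": [0, 0, 0]}, {"jaw": 0.8, "translation": [-0.942, -0.7, 0.35], "rotation": [0, 0, 0]}, {"jaw": 0.8, "translation": [-0.942, -0.7, 0.6], "rotation": [0, 0, 0]}, {"jaw": 0.8, "translation": [-0.942, -0.7, 0.725], "rotation": [0, 0, 0]}, {"jaw": 0.8, "translation": [-0.942, -0.7, 0.725], "rotation": [0, 0, 0]}])

```text
time_s: 37.48
position: [0.6086, -0.3098, 0.0478]
tool_rot: [-3.14, -0.004, 2.267]
wrist_force: [-0.3, -0.2, 0.7]
width: 0.0684
finger_force: 0.0
```

>>> arm_command(rows=[{"jaw": 0.2, "translation": [0, 0, 0], "rotation": [0, 0, 0]}, {"jaw": 0.2, "translation": [0, 0, 0], "rotation": [0, 0, 0]}, {"jaw": 0.2, "translation": [0, 0, 0], "rotation": [0, 0, 0]}, {"jaw": 0.2, "translation": [0, 0, 0], "rotation": [0, 0, 0]}, {"jaw": 0.2, "translation": [0, 0, 0], "rotation": [0, 0, 0]}])

```text
time_s: 38.1
position: [0.6104, -0.3118, 0.0523]
tool_rot: [3.141, 0.003, 2.267]
wrist_force: [-1.9, 1.4, 6.9]
width: 0.0326
finger_force: 79.8
```

>>> arm_command(rows=[{"jaw": 0.2, "translation": [0, 0, -0.2], "rotation": [0, 0, 0]}, {"jaw": 0.2, "translation": [0, 0, -0.4], "rotation": [0, 0, 0.1]}, {"jaw": 0.2, "translation": [0, 0, -0.4], "rotation": [0, 0, 0.22]}, {"jaw": 0.2, "translation": [0, 0, -0.4], "rotation": [0, 0, 0.34]}, {"jaw": 0.2, "translation": [0, 0, -0.4], "rotation": [0, 0, 0.443]}, {"jaw": 0.2, "translation": [0, 0, -0.4], "rotation": [0, 0, 0.443]}, {"jaw": 0.2, "translation": [0, 0, -0.4], "rotation": [0, 0, 0.443]}])

```text
time_s: 38.98
position: [0.6095, -0.3114, 0.1302]
tool_rot: [3.142, -0.0, 1.606]
wrist_force: [-0.4, 0.2, -4.3]
width: 0.0326
finger_force: 80.6
```

```bash
python3 - <<'E'
from h import *
s=readout.observe(); print(s['time_s'],s['position'],s['tool_rot'],s['width'],s['finger_force'],s['wrist_force'])
plan([(.562,.060,.128,1.6)])
E
```

```text
38.975 [ 0.60946322 -0.31140311  0.13024774] [ 3.14155014e+00 -7.87219706e-06  1.60599412e+00] 0.03256641331435594 80.63270330429077 [-0.43636858  0.21086721 -4.25867489]
T [1.8642, -0.1718, 0.0112] R [0.0, -0.0, 0.004] yaw 1.6 OUT
```

>>> arm_command(rows=[{"jaw": 0.2, "translation": [0.25, -0.05, 0], "rotation": [0, 0, 0.004]}, {"jaw": 0.2, "translation": [0.5, -0.1, 0], "rotation": [0, 0, 0.004]}, {"jaw": 0.2, "translation": [0.75, -0.15, 0], "rotation": [0, 0, 0.004]}, {"jaw": 0.2, "translation": [0.95, -0.172, 0], "rotation": [0, 0, 0.004]}, {"jaw": 0.2, "translation": [1, -0.172, 0], "rotation": [0, 0, 0.004]}, {"jaw": 0.2, "translation": [1, -0.172, 0], "rotation": [0, 0, 0.004]}])

```text
time_s: 39.72
position: [0.5691, -0.1126, 0.1304]
tool_rot: [3.141, 0.0, 1.599]
wrist_force: [-0.0, -0.2, -4.3]
width: 0.0321
finger_force: 80.7
```

>>> arm_command(rows=[{"jaw": 0.2, "translation": [0.25, 0, 0], "rotation": [0, 0, 0]}, {"jaw": 0.2, "translation": [0.5, 0, 0], "rotation": [0, 0, 0]}, {"jaw": 0.2, "translation": [0.75, 0, 0], "rotation": [0, 0, 0]}, {"jaw": 0.2, "translation": [0.864, 0, 0], "rotation": [0, 0, 0]}, {"jaw": 0.2, "translation": [0.864, 0, 0], "rotation": [0, 0, 0]}, {"jaw": 0.2, "translation": [0.864, 0, 0.15], "rotation": [0, 0, 0]}, {"jaw": 0.2, "translation": [0.864, 0, 0.28], "rotation": [0, 0, 0]}, {"jaw": 0.2, "translation": [0.864, 0, 0.335], "rotation": [0, 0, 0]}, {"jaw": 0.2, "translation": [0.864, 0, 0.335], "rotation": [0, 0, 0]}, {"jaw": 0.2, "translation": [0.864, 0, 0.335], "rotation": [0, 0, 0]}])

```text
time_s: 40.98
position: [0.565, 0.0597, 0.064]
tool_rot: [3.14, 0.0, 1.597]
wrist_force: [-0.3, 0.8, -4.7]
width: 0.0325
finger_force: 80.5
```

```bash
python3 - <<'E'
from h import *
s=readout.observe(); print(s['time_s'],s['position'],s['tool_rot'],s['width'],s['finger_force'],s['wrist_force'])
plan([(.562,.070,.0595,1.6)])
E
```

```text
40.975 [0.56496553 0.05970464 0.06404626] [3.14002374e+00 5.27344207e-05 1.59656009e+00] 0.03251506215598287 80.54854273796082 [-0.28773484  0.82398296 -4.72111862]
T [0.0518, -0.0135, 0.0227] R [0.001, 0.0, -0.0023] yaw 1.6
```

>>> arm_command(rows=[{"jaw": 0.2, "translation": [0, -0.014, 0.012], "rotation": [0, 0, -0.002]}, {"jaw": 0.2, "translation": [0, -0.014, 0.022], "rotation": [0, 0, -0.002]}, {"jaw": 0.2, "translation": [0.02, -0.014, 0.022], "rotation": [0, 0, -0.002]}, {"jaw": 0.2, "translation": [0.035, -0.014, 0.022], "rotation": [0, 0, -0.002]}, {"jaw": 0.2, "translation": [0.045, -0.014, 0.022], "rotation": [0, 0, -0.002]}, {"jaw": 0.2, "translation": [0.055, -0.014, 0.022], "rotation": [0, 0, -0.002]}, {"jaw": 0.2, "translation": [0.06, -0.014, 0.022], "rotation": [0, 0, -0.002]}, {"jaw": 0.2, "translation": [0.06, -0.014, 0.022], "rotation": [0, 0, -0.002]}])

```text
time_s: 41.98
position: [0.5623, 0.0685, 0.0607]
tool_rot: [3.139, 0.005, 1.6]
wrist_force: [-4.9, -29.4, 17.7]
width: 0.0325
finger_force: 81.4
```

>>> arm_command(rows=[{"jaw": 0.8, "translation": [0, 0, 0], "rotation": [0, 0, 0]}, {"jaw": 0.8, "translation": [0, 0, 0], "rotation": [0, 0, 0]}, {"jaw": 0.8, "translation": [0, 0, 0], "rotation": [0, 0, 0]}, {"jaw": 0.8, "translation": [0, 0, -0.3], "rotation": [0, 0, 0]}, {"jaw": 0.8, "translation": [0, 0, -0.6], "rotation": [0, 0, -0.1]}, {"jaw": 0.8, "translation": [-0.3, -0.1, -0.7], "rotation": [0, 0, -0.2]}, {"jaw": 0.8, "translation": [-0.6, -0.2, -0.7], "rotation": [0, 0, -0.32]}, {"jaw": 0.8, "translation": [-0.9, -0.3, -0.7], "rotation": [0, 0, -0.44]}, {"jaw": 0.8, "translation": [-1, -0.3, -0.7], "rotation": [0, 0, -0.56]}, {"jaw": 0.8, "translation": [-1, -0.3, -0.7], "rotation": [0, 0, -0.68]}, {"jaw": 0.8, "translation": [-1, -0.3, -0.7], "rotation": [0, 0, -0.8]}, {"jaw": 0.8, "translation": [-1, -0.3, -0.7], "rotation": [0, 0, -0.8]}])

```text
time_s: 43.48
position: [0.507, -0.1295, 0.1987]
tool_rot: [3.142, -0.0, 2.799]
wrist_force: [-0.0, 0.6, -0.0]
width: 0.0687
finger_force: 0.0
```

```bash
python3 - <<'E'
from h import *
s=readout.observe(); print(s['time_s'],s['position'],s['tool_rot']); check()
plan([(.441,-.311,.2,2.801),(.441,-.311,.05,2.801)])
E
```

```text
43.475 [ 0.50697836 -0.12949601  0.1986728 ] [ 3.14152547e+00 -6.87758818e-05  2.79884638e+00]
brass [ 0.441 -0.311] st [-0.13  -0.447] 93.5
brass [ 0.513 -0.329] st [-0.059 -0.467] 49.0
brass [ 0.539 -0.673] st [-0.043 -0.812] 93.5
brass [0.559 0.169] st [0.001 0.029] 90.0
brass [0.559 0.22 ] st [0.003 0.081] 101.0
brass [0.56  0.117] st [ 0.001 -0.022] 96.5
brass [0.563 0.069] st [ 0.002 -0.07 ] 97.5
brass [ 0.588 -0.643] st [ 0.007 -0.783] 92.5
brass [ 0.689 -0.694] st [ 0.107 -0.836] 292.5
bar [4.16000e-01 6.90000e-02 1.06743e+02 3.69260e+01 6.70000e-02]
T [0.0032, -0.9659, -0.0066] R [0.0, 0.0, -0.0032] yaw 2.801 
T [0.0032, -0.9659, 0.7434] R [0.0, 0.0, -0.0032] yaw 2.801
```

>>> arm_command(rows=[{"jaw": 0.8, "translation": [0, -0.25, 0], "rotation": [0, 0, 0]}, {"jaw": 0.8, "translation": [0, -0.5, 0], "rotation": [0, 0, 0]}, {"jaw": 0.8, "translation": [0, -0.75, 0], "rotation": [0, 0, 0]}, {"jaw": 0.8, "translation": [0.003, -0.966, 0], "rotation": [0, 0, 0]}, {"jaw": 0.8, "translation": [0.003, -0.966, 0.1], "rotation": [0, 0, 0]}, {"jaw": 0.8, "translation": [0.003, -0.966, 0.35], "rotation": [0, 0, 0]}, {"jaw": 0.8, "translation": [0.003, -0.966, 0.6], "rotation": [0, 0, 0]}, {"jaw": 0.8, "translation": [0.003, -0.966, 0.743], "rotation": [0, 0, 0]}, {"jaw": 0.8, "translation": [0.003, -0.966, 0.743], "rotation": [0, 0, 0]}])

```text
time_s: 44.65
position: [0.4409, -0.3106, 0.0485]
tool_rot: [3.14, -0.003, 2.797]
wrist_force: [1.2, 0.5, 0.4]
width: 0.0681
finger_force: 0.0
```

>>> arm_command(rows=[{"jaw": 0.2, "translation": [0, 0, 0], "rotation": [0, 0, 0]}, {"jaw": 0.2, "translation": [0, 0, 0], "rotation": [0, 0, 0]}, {"jaw": 0.2, "translation": [0, 0, 0], "rotation": [0, 0, 0]}, {"jaw": 0.2, "translation": [0, 0, 0], "rotation": [0, 0, 0]}, {"jaw": 0.2, "translation": [0, 0, 0], "rotation": [0, 0, 0]}])

```text
time_s: 45.28
position: [0.4424, -0.312, 0.0519]
tool_rot: [-3.141, 0.003, 2.799]
wrist_force: [-0.2, 1.0, 8.5]
width: 0.0325
finger_force: 80.8
```

>>> arm_command(rows=[{"jaw": 0.2, "translation": [0, 0, -0.2], "rotation": [0, 0, 0]}, {"jaw": 0.2, "translation": [0, 0, -0.4], "rotation": [0, 0, 0.1]}, {"jaw": 0.2, "translation": [0, 0, -0.4], "rotation": [0, 0, 0.22]}, {"jaw": 0.2, "translation": [0, 0, -0.4], "rotation": [0, 0, 0.34]}, {"jaw": 0.2, "translation": [0, 0, -0.4], "rotation": [0, 0, 0.46]}, {"jaw": 0.2, "translation": [0, 0, -0.4], "rotation": [0, 0, 0.58]}, {"jaw": 0.2, "translation": [0, 0, -0.4], "rotation": [0, 0, 0.7]}, {"jaw": 0.2, "translation": [0, 0, -0.4], "rotation": [0, 0, 0.8]}, {"jaw": 0.2, "translation": [0, 0, -0.4], "rotation": [0, 0, 0.8]}, {"jaw": 0.2, "translation": [0, 0, -0.4], "rotation": [0, 0, 0.8]}])

```text
time_s: 46.52
position: [0.4416, -0.3114, 0.1304]
tool_rot: [3.141, 0.0, 1.603]
wrist_force: [0.0, -0.5, -4.6]
width: 0.0324
finger_force: 81.3
```

```bash
python3 - <<'E'
from h import *
s=readout.observe(); print(s['time_s'],s['position'],s['tool_rot'],s['width'],s['finger_force'],s['wrist_force'])
plan([(.5635,.009,.128,1.6)])
E
```

```text
46.525 [ 0.44162622 -0.31144375  0.13040207] [3.14134469e+00 2.31020292e-04 1.60284866e+00] 0.032403430022572996 81.31985306739807 [ 0.01128927 -0.46615616 -4.59292271]
T [1.5819, 0.6604, 0.0118] R [0.0002, 0.0002, 0.0019] yaw 1.6 OUT
```

>>> arm_command(rows=[{"jaw": 0.2, "translation": [0.18, 0.18, 0], "rotation": [0, 0, 0.002]}, {"jaw": 0.2, "translation": [0.36, 0.36, 0], "rotation": [0, 0, 0.002]}, {"jaw": 0.2, "translation": [0.55, 0.54, 0], "rotation": [0, 0, 0.002]}, {"jaw": 0.2, "translation": [0.75, 0.66, 0], "rotation": [0, 0, 0.002]}, {"jaw": 0.2, "translation": [0.9, 0.66, 0], "rotation": [0, 0, 0.002]}, {"jaw": 0.2, "translation": [0.9, 0.66, 0], "rotation": [0, 0, 0.002]}])

```text
time_s: 47.28
position: [0.5683, -0.1258, 0.13]
tool_rot: [-3.141, -0.0, 1.602]
wrist_force: [0.4, -0.8, -4.1]
width: 0.0324
finger_force: 81.5
```

>>> arm_command(rows=[{"jaw": 0.2, "translation": [0.25, 0, 0], "rotation": [0, 0, 0]}, {"jaw": 0.2, "translation": [0.5, 0, 0], "rotation": [0, 0, 0]}, {"jaw": 0.2, "translation": [0.68, 0, 0], "rotation": [0, 0, 0]}, {"jaw": 0.2, "translation": [0.68, 0, 0], "rotation": [0, 0, 0]}, {"jaw": 0.2, "translation": [0.68, 0, 0], "rotation": [0, 0, 0]}, {"jaw": 0.2, "translation": [0.68, 0, 0.15], "rotation": [0, 0, 0]}, {"jaw": 0.2, "translation": [0.68, 0, 0.28], "rotation": [0, 0, 0]}, {"jaw": 0.2, "translation": [0.68, 0, 0.335], "rotation": [0, 0, 0]}, {"jaw": 0.2, "translation": [0.68, 0, 0.335], "rotation": [0, 0, 0]}, {"jaw": 0.2, "translation": [0.68, 0, 0.335], "rotation": [0, 0, 0]}])

```text
time_s: 48.52
position: [0.5655, 0.0079, 0.0641]
tool_rot: [3.14, 0.0, 1.597]
wrist_force: [-0.6, -0.7, -4.1]
width: 0.0324
finger_force: 81.4
```

```bash
python3 - <<'E'
from h import *
s=readout.observe(); print(s['time_s'],s['position'],s['tool_rot'],s['width'],s['finger_force'],s['wrist_force'])
plan([(.5635,.0185,.0595,1.6)])
E
```

```text
48.525 [0.56547841 0.00787956 0.06405854] [3.1400490e+00 1.9815355e-04 1.5965517e+00] 0.03238975092249864 81.39802694320679 [-0.57143921 -0.69727119 -4.11237792]
T [0.0533, -0.0086, 0.0228] R [0.001, 0.0001, -0.0023] yaw 1.6
```

>>> arm_command(rows=[{"jaw": 0.2, "translation": [0, -0.009, 0.012], "rotation": [0, 0, -0.002]}, {"jaw": 0.2, "translation": [0, -0.009, 0.022], "rotation": [0, 0, -0.002]}, {"jaw": 0.2, "translation": [0.02, -0.009, 0.022], "rotation": [0, 0, -0.002]}, {"jaw": 0.2, "translation": [0.035, -0.009, 0.022], "rotation": [0, 0, -0.002]}, {"jaw": 0.2, "translation": [0.045, -0.009, 0.022], "rotation": [0, 0, -0.002]}, {"jaw": 0.2, "translation": [0.055, -0.009, 0.022], "rotation": [0, 0, -0.002]}, {"jaw": 0.2, "translation": [0.06, -0.009, 0.022], "rotation": [0, 0, -0.002]}, {"jaw": 0.2, "translation": [0.065, -0.009, 0.022], "rotation": [0, 0, -0.002]}, {"jaw": 0.2, "translation": [0.065, -0.009, 0.022], "rotation": [0, 0, -0.002]}])

```text
time_s: 49.65
position: [0.5637, 0.0187, 0.0601]
tool_rot: [3.139, 0.004, 1.601]
wrist_force: [-1.2, -21.8, 8.5]
width: 0.0326
finger_force: 83.0
```

>>> arm_command(rows=[{"jaw": 0.8, "translation": [0, 0, 0], "rotation": [0, 0, 0]}, {"jaw": 0.8, "translation": [0, 0, 0], "rotation": [0, 0, 0]}, {"jaw": 0.8, "translation": [0, 0, 0], "rotation": [0, 0, 0]}, {"jaw": 0.8, "translation": [0, 0, -0.3], "rotation": [0, 0, 0]}, {"jaw": 0.8, "translation": [0, 0, -0.6], "rotation": [0, 0, 0]}, {"jaw": 0.8, "translation": [0, -0.3, -0.9], "rotation": [0, 0, 0]}, {"jaw": 0.8, "translation": [0, -0.5, -1], "rotation": [0, 0, 0]}, {"jaw": 0.8, "translation": [0, -0.5, -1], "rotation": [0, 0, 0]}, {"jaw": 0.8, "translation": [0, -0.5, -1], "rotation": [0, 0, 0]}])

```text
time_s: 50.78
position: [0.463, 0.0184, 0.2588]
tool_rot: [3.141, 0.0, 1.6]
wrist_force: [0.3, -0.2, 0.1]
width: 0.068
finger_force: 0.0
```

```bash
python3 - <<'E'
from h import *
im,c=snap("wrist"); cv2.imwrite("pics/w8.png",im[:,:,::-1]); s=readout.observe(); print(s['time_s'],s['position'],s['tool_rot'])
for b,w,a in carriers(im,c,z0=.008): print(w.round(4),a)
for b in blobs((im.sum(2)<200),1000):
    u=b.mean((0,1)); print(u.round(),cv2.contourArea(b),np.round(rect(c,b,.018),3))
E
```

```text
50.825 [0.46320501 0.0183746  0.25824014] [-3.14131782e+00 -8.18110234e-05  1.59994788e+00]
[0.5646 0.0202] 1432.0
[0.5603 0.0693] 1739.5
[0.5587 0.1199] 2012.0
[0.5573 0.1611] 1366.5
[303. 374.] 35054.5 [ 4.68000e-01 -1.88000e-01  7.02195e+02  1.99526e+02  2.80000e-02]
[233. 119.] 3639.5 [4.16000e-01 7.10000e-02 1.08851e+02 3.60930e+01 9.40000e-02]
[401.  16.] 1219.0 [5.6400e-01 1.6600e-01 3.9729e+01 2.5230e+01 3.6000e-02]
```

View pics/w8.png

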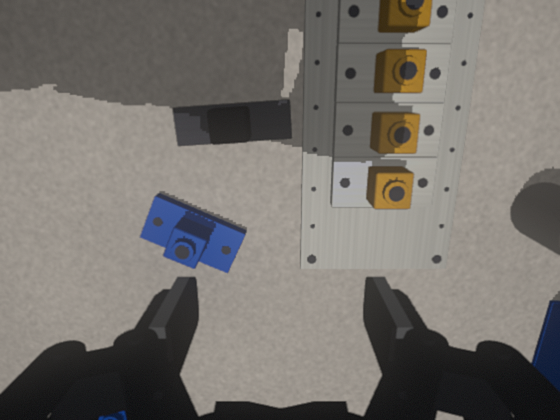

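The end bar is at px (233,122), with its grip block near (229,125). The four visible bases share straight edges with no gaps.

```bash
python3 - <<'E'
from h import *
plan([(.416,.071,.2,1.66),(.416,.071,.053,1.66)])
E
```

```text
T [0.2699, -0.2282, 0.2913] R [-0.0002, -0.0001, -0.04] yaw 1.66 
T [0.2698, -0.228, 1.0263] R [-0.0002, -0.0001, -0.04] yaw 1.66 OUT
```

>>> arm_command(rows=[{"jaw": 0.8, "translation": [0.14, -0.11, 0.1], "rotation": [0, 0, -0.04]}, {"jaw": 0.8, "translation": [0.27, -0.228, 0.29], "rotation": [0, 0, -0.04]}, {"jaw": 0.8, "translation": [0.27, -0.228, 0.5], "rotation": [0, 0, -0.04]}, {"jaw": 0.8, "translation": [0.27, -0.228, 0.75], "rotation": [0, 0, -0.04]}, {"jaw": 0.8, "translation": [0.27, -0.228, 1.0], "rotation": [0, 0, -0.04]}, {"jaw": 0.8, "translation": [0.27, -0.228, 1.0], "rotation": [0, 0, -0.04]}, {"jaw": 0.8, "translation": [0.27, -0.228, 1.0], "rotation": [0, 0, -0.04]}])

```text
time_s: 51.7
position: [0.4164, 0.071, 0.0595]
tool_rot: [3.141, 0.0, 1.66]
wrist_force: [0.9, 0.8, -0.0]
width: 0.068
finger_force: 0.0
```

>>> arm_command(rows=[{"jaw": 0.8, "translation": [0, 0, 0.026], "rotation": [0, 0, 0]}, {"jaw": 0.2, "translation": [0, 0, 0.026], "rotation": [0, 0, 0]}, {"jaw": 0.2, "translation": [0, 0, 0.026], "rotation": [0, 0, 0]}, {"jaw": 0.2, "translation": [0, 0, 0.026], "rotation": [0, 0, 0]}, {"jaw": 0.2, "translation": [0, 0, 0.026], "rotation": [0, 0, 0]}, {"jaw": 0.2, "translation": [0, 0, 0.026], "rotation": [0, 0, 0]}, {"jaw": 0.2, "translation": [0, 0, -0.15], "rotation": [0, 0, 0]}, {"jaw": 0.2, "translation": [0, 0, -0.4], "rotation": [0, 0, 0.04]}, {"jaw": 0.2, "translation": [0, 0, -0.42], "rotation": [0, 0, 0.04]}, {"jaw": 0.2, "translation": [0, 0, -0.42], "rotation": [0, 0, 0.04]}])

```text
time_s: 52.95
position: [0.4151, 0.0709, 0.1422]
tool_rot: [-3.141, 0.0, 1.6]
wrist_force: [0.2, 0.4, -5.3]
width: 0.0323
finger_force: 82.8
```

```bash
python3 - <<'E'
from h import *
s=readout.observe(); print(s['time_s'],s['position'],s['tool_rot'],s['width'],s['finger_force'],s['wrist_force'])
plan([(.565,-.036,.140,1.6)])
E
```

```text
52.95 [0.41509367 0.0709003  0.14224182] [-3.14113991e+00  1.85785147e-05  1.60041082e+00] 0.03228142332910541 82.81959056854248 [ 0.16748724  0.39791555 -5.27449542]
T [-0.5565, 0.7334, 0.0109] R [-0.0003, 0.0, 0.0003] yaw 1.6
```

>>> arm_command(rows=[{"jaw": 0.2, "translation": [-0.25, 0.05, 0], "rotation": [0, 0, 0]}, {"jaw": 0.2, "translation": [-0.45, 0.2, 0], "rotation": [0, 0, 0]}, {"jaw": 0.2, "translation": [-0.556, 0.45, 0], "rotation": [0, 0, 0]}, {"jaw": 0.2, "translation": [-0.556, 0.7, 0], "rotation": [0, 0, 0]}, {"jaw": 0.2, "translation": [-0.556, 0.733, 0], "rotation": [0, 0, 0]}, {"jaw": 0.2, "translation": [-0.556, 0.733, 0], "rotation": [0, 0, 0]}, {"jaw": 0.2, "translation": [-0.556, 0.733, 0.15], "rotation": [0, 0, 0]}, {"jaw": 0.2, "translation": [-0.556, 0.733, 0.3], "rotation": [0, 0, 0]}, {"jaw": 0.2, "translation": [-0.556, 0.733, 0.37], "rotation": [0, 0, 0]}, {"jaw": 0.2, "translation": [-0.556, 0.733, 0.37], "rotation": [0, 0, 0]}, {"jaw": 0.2, "translation": [-0.556, 0.733, 0.37], "rotation": [0, 0, 0]}])

```text
time_s: 54.32
position: [0.5657, -0.036, 0.0696]
tool_rot: [3.14, 0.0, 1.6]
wrist_force: [-0.7, 0.8, -4.7]
width: 0.0325
finger_force: 82.7
```

```bash
python3 - <<'E'
from h import *
s=readout.observe(); print(s['time_s'],s['position'],s['tool_rot'],s['width'],s['finger_force'],s['wrist_force'])
plan([(.565,-.0243,.063,1.6)])
E
```

```text
54.325 [ 0.56572877 -0.03600306  0.0696368 ] [3.14034849e+00 2.37792030e-04 1.59989736e+00] 0.032468714585272125 82.73224353790283 [-0.67550589  0.78649358 -4.74571093]
T [0.0586, -0.002, 0.0332] R [0.0008, 0.0002, -0.0001] yaw 1.6
```

>>> arm_command(rows=[{"jaw": 0.2, "translation": [0, -0.002, 0.015], "rotation": [0, 0, 0]}, {"jaw": 0.2, "translation": [0, -0.002, 0.027], "rotation": [0, 0, 0]}, {"jaw": 0.2, "translation": [0, -0.002, 0.033], "rotation": [0, 0, 0]}, {"jaw": 0.2, "translation": [0.02, -0.002, 0.033], "rotation": [0, 0, 0]}, {"jaw": 0.2, "translation": [0.035, -0.002, 0.033], "rotation": [0, 0, 0]}, {"jaw": 0.2, "translation": [0.045, -0.002, 0.033], "rotation": [0, 0, 0]}, {"jaw": 0.2, "translation": [0.055, -0.002, 0.033], "rotation": [0, 0, 0]}, {"jaw": 0.2, "translation": [0.065, -0.002, 0.033], "rotation": [0, 0, 0]}, {"jaw": 0.2, "translation": [0.07, -0.002, 0.033], "rotation": [0, 0, 0]}, {"jaw": 0.2, "translation": [0.07, -0.002, 0.033], "rotation": [0, 0, 0]}])

```text
time_s: 55.58
position: [0.5651, -0.0233, 0.0626]
tool_rot: [3.14, 0.002, 1.6]
wrist_force: [0.3, -13.5, 5.1]
width: 0.0325
finger_force: 84.2
```

>>> arm_command(rows=[{"jaw": 0.2, "translation": [0.008, 0, 0], "rotation": [0, 0, 0]}, {"jaw": 0.2, "translation": [0.012, 0, 0], "rotation": [0, 0, 0]}, {"jaw": 0.2, "translation": [0.012, 0, 0], "rotation": [0, 0, 0]}])

```text
time_s: 55.95
position: [0.5651, -0.0228, 0.0628]
tool_rot: [3.14, 0.005, 1.6]
wrist_force: [-1.1, -29.5, 7.0]
width: 0.0325
finger_force: 84.4
```

>>> arm_command(rows=[{"jaw": 0.8, "translation": [0, 0, 0], "rotation": [0, 0, 0]}, {"jaw": 0.8, "translation": [0, 0, 0], "rotation": [0, 0, 0]}, {"jaw": 0.8, "translation": [0, 0, 0], "rotation": [0, 0, 0]}, {"jaw": 0.8, "translation": [0, 0, -0.3], "rotation": [0, 0, 0]}, {"jaw": 0.8, "translation": [0, 0, -0.6], "rotation": [0, 0, 0]}, {"jaw": 0.8, "translation": [0, 0, -0.9], "rotation": [0, 0, 0]}, {"jaw": 0.8, "translation": [0, 0, -1], "rotation": [0, 0, 0]}, {"jaw": 0.8, "translation": [0, 0, -1], "rotation": [0, 0, 0]}])

```text
time_s: 56.95
position: [0.5649, -0.0193, 0.2633]
tool_rot: [3.139, 0.0, 1.6]
wrist_force: [0.4, 0.8, -0.7]
width: 0.0681
finger_force: 0.0
```

>>> arm_command(rows=[{"jaw": 1, "translation": [0, 0, -0.3], "rotation": [0, 0, 0]}, {"jaw": 1, "translation": [0, 0, -0.4], "rotation": [0, 0, 0]}, {"jaw": 1, "translation": [0, 0, -0.4], "rotation": [0, 0, 0]}, {"jaw": 1, "translation": [0, 0, -0.4], "rotation": [0, 0, 0]}])

```text
time_s: 57.45
position: [0.5639, -0.0194, 0.3397]
tool_rot: [-3.138, -0.001, 1.6]
wrist_force: [-0.2, -1.5, -0.5]
width: 0.0856
finger_force: 0.0
```

```bash
python3 - <<'E'
from h import *
im,c=snap("wrist"); s=readout.observe(); print(s['time_s'],s['position'],s['tool_rot']); check()
cv2.imwrite("pics/w9.png",im[:,:,::-1])
for b,w,a in carriers(im,c,z0=.008): print(w.round(4),w2st(w).round(4),a)
plan([(.5035,.4204,.34,1.6),(.5035,.4204,.222,1.6)])
E
```

```text
57.5 [ 0.56397098 -0.01946808  0.33984114] [-3.13822573e+00 -5.31996335e-04  1.59986733e+00]
brass [ 0.513 -0.329] st [-0.059 -0.467] 51.0
brass [ 0.539 -0.673] st [-0.043 -0.812] 93.5
brass [0.559 0.169] st [0.001 0.029] 89.5
brass [0.559 0.22 ] st [0.003 0.081] 101.0
brass [0.563 0.065] st [ 0.002 -0.075] 55.0
brass [ 0.588 -0.643] st [ 0.007 -0.783] 92.5
brass [ 0.689 -0.693] st [ 0.107 -0.836] 293.5
[ 0.518  -0.3035] [-0.0533 -0.4417] 366.5
[ 0.8774 -0.2561] [ 0.3072 -0.4044] 338.5
[ 0.8387 -0.2044] [ 0.27   -0.3516] 843.5
[ 0.8822 -0.1713] [ 0.3144 -0.3197] 962.0
[0.5634 0.0197] [ 0.001  -0.1199] 924.0
[0.5618 0.0701] [ 0.0009 -0.0694] 1029.0
[0.5606 0.1191] [ 0.0011 -0.0204] 1220.5
T [2.2074, -0.2387, 0.0024] R [-0.002, -0.0003, -0.0001] yaw 1.6 OUT
T [2.2071, -0.2369, 0.5924] R [-0.002, -0.0003, -0.0001] yaw 1.6 OUT
```

View pics/w9.png

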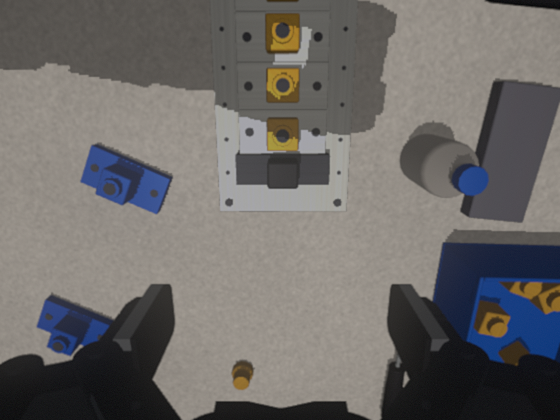

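The row is complete: the bar is at px (283,168), pressed against the fifth carrier, and everything is aligned with the plate. Next the nozzle swings back.

>>> arm_command(rows=[{"jaw": 1, "translation": [0.25, -0.03, 0], "rotation": [0, 0, 0]}, {"jaw": 1, "translation": [0.5, -0.06, 0], "rotation": [0, 0, 0]}, {"jaw": 1, "translation": [0.75, -0.09, 0], "rotation": [0, 0, 0]}, {"jaw": 1, "translation": [1, -0.12, 0], "rotation": [0, 0, 0]}, {"jaw": 1, "translation": [1, -0.12, 0], "rotation": [0, 0, 0]}])

```text
time_s: 58.18
position: [0.5338, 0.1823, 0.3408]
tool_rot: [-3.14, -0.0, 1.603]
wrist_force: [-0.2, -1.1, 0.5]
width: 0.0856
finger_force: 0.0
```

>>> arm_command(rows=[{"jaw": 1, "translation": [0.25, -0.03, 0], "rotation": [0, 0, 0]}, {"jaw": 1, "translation": [0.5, -0.06, 0], "rotation": [0, 0, 0]}, {"jaw": 1, "translation": [0.75, -0.09, 0], "rotation": [0, 0, 0]}, {"jaw": 1, "translation": [1, -0.12, 0], "rotation": [0, 0, 0]}, {"jaw": 1, "translation": [1, -0.12, 0], "rotation": [0, 0, 0]}, {"jaw": 1, "translation": [1, -0.12, 0], "rotation": [0, 0, 0]}])

```text
time_s: 58.92
position: [0.5052, 0.378, 0.3413]
tool_rot: [-3.141, 0.001, 1.599]
wrist_force: [-0.3, -1.2, -0.0]
width: 0.0856
finger_force: 0.0
```

```bash
python3 - <<'E'
from h import *
im,c=snap("wrist"); s=readout.observe(); print(s['time_s'],s['position'],s['tool_rot'],s['joint_pos'][5])
cv2.imwrite("pics/w10.png",im[:,:,::-1]); print(proj(c,[[.5035,.4204,.238]]),ray(c,[[280,260],[280,280],[300,260]],.238))
plan([(.5035,.4204,.34,1.6),(.5035,.4204,.222,1.6)])
E
```

```text
58.975 [0.50531717 0.37765252 0.34154931] [-3.14089463e+00  7.69527480e-04  1.59872313e+00] 0.5402733814438176
[[280.38836426 159.69431604]] [[0.50509461 0.35504903]
 [0.50549931 0.3405609 ]
 [0.51807971 0.35542393]]
T [0.2139, -0.0031, 0.0076] R [-0.0005, 0.0005, -0.0009] yaw 1.6 
T [0.2144, -0.0027, 0.5976] R [-0.0005, 0.0005, -0.0009] yaw 1.6
```

View pics/w10.png

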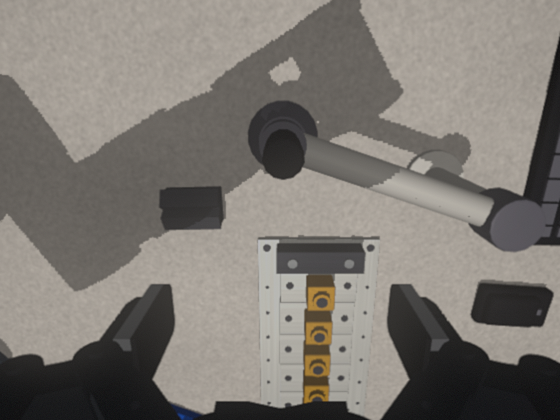

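The handle top is at (284,160), against a predicted (280,160). Descending, then following the arc back.

>>> arm_command(rows=[{"jaw": 1, "translation": [0.214, 0.008, 0], "rotation": [0, 0, 0]}, {"jaw": 1, "translation": [0.214, 0.008, 0.2], "rotation": [0, 0, 0]}, {"jaw": 1, "translation": [0.214, 0.008, 0.45], "rotation": [0, 0, 0]}, {"jaw": 1, "translation": [0.214, 0.008, 0.597], "rotation": [0, 0, 0]}, {"jaw": 1, "translation": [0.214, 0.008, 0.597], "rotation": [0, 0, 0]}, {"jaw": 0.1, "translation": [0.214, 0.008, 0.597], "rotation": [0, 0, 0]}, {"jaw": 0.1, "translation": [0.214, 0.008, 0.597], "rotation": [0, 0, 0]}, {"jaw": 0.1, "translation": [0.214, 0.008, 0.597], "rotation": [0, 0, 0]}, {"jaw": 0.1, "translation": [0.214, 0.008, 0.597], "rotation": [0, 0, 0]}, {"jaw": 0.1, "translation": [0.214, 0.008, 0.597], "rotation": [0, 0, 0]}], grip_force=30)

```text
time_s: 60.22
position: [0.5053, 0.4219, 0.2236]
tool_rot: [3.141, -0.001, 1.6]
wrist_force: [-2.4, -1.0, 6.2]
width: 0.0252
finger_force: 29.3
```

```bash
python3 - <<'E'
from h import *
s=readout.observe(); print(s['time_s'],s['position'],s['tool_rot'][2],s['width'],s['wrist_force'])
post=np.array([.693,.363]); d=s['position'][:2]-post; print(np.linalg.norm(d)); a=np.arctan2(d[1],d[0])%(2*np.pi); e=np.array([.559,.219])-post; b=np.arctan2(e[1],e[0])%(2*np.pi); print(a,b)
plan([(*(post+.198*np.array([np.cos(t),np.sin(t)])),s['position'][2],None) for t in np.linspace(a,b,12)])
E
```

```text
60.225 [0.50530484 0.42185166 0.22359867] 1.5998263113925522 0.02516802743378438 [-2.44376548 -1.0318108   6.22045766]
0.19670534304460263
2.837752270234694 3.9629465373078414
T [0.0021, -0.0061, -0.0] R [0.0004, -0.0004, -0.0] yaw 1.6 
T [-0.0951, -0.0343, -0.0001] R [0.0004, -0.0004, -0.0] yaw 1.6 
T [-0.1947, -0.0523, -0.0001] R [0.0004, -0.0004, -0.0] yaw 1.6 
T [-0.2956, -0.0601, -0.0002] R [0.0004, -0.0004, -0.0] yaw 1.6 
T [-0.3968, -0.0576, -0.0003] R [0.0004, -0.0004, -0.0] yaw 1.6 
T [-0.4972, -0.0447, -0.0003] R [0.0004, -0.0004, -0.0] yaw 1.6 
T [-0.5958, -0.0217, -0.0003] R [0.0004, -0.0004, -0.0] yaw 1.6 
T [-0.6915, 0.0113, -0.0004] R [0.0004, -0.0004, -0.0] yaw 1.6 
T [-0.7833, 0.0539, -0.0004] R [0.0004, -0.0004, -0.0] yaw 1.6 
T [-0.8703, 0.1057, -0.0004] R [0.0004, -0.0004, -0.0] yaw 1.6 
T [-0.9516, 0.166, -0.0004] R [0.0004, -0.0004, -0.0] yaw 1.6 
T [-1.0262, 0.2344, -0.0004] R [0.0004, -0.0004, -0.0] yaw 1.6 OUT
```

>>> arm_command(rows=[{"jaw": 0.1, "translation": [-0.047, -0.02, 0], "rotation": [0, 0, 0]}, {"jaw": 0.1, "translation": [-0.095, -0.034, 0], "rotation": [0, 0, 0]}, {"jaw": 0.1, "translation": [-0.145, -0.044, 0], "rotation": [0, 0, 0]}, {"jaw": 0.1, "translation": [-0.195, -0.052, 0], "rotation": [0, 0, 0]}, {"jaw": 0.1, "translation": [-0.245, -0.057, 0], "rotation": [0, 0, 0]}, {"jaw": 0.1, "translation": [-0.296, -0.06, 0], "rotation": [0, 0, 0]}, {"jaw": 0.1, "translation": [-0.346, -0.06, 0], "rotation": [0, 0, 0]}, {"jaw": 0.1, "translation": [-0.397, -0.058, 0], "rotation": [0, 0, 0]}, {"jaw": 0.1, "translation": [-0.447, -0.052, 0], "rotation": [0, 0, 0]}, {"jaw": 0.1, "translation": [-0.497, -0.045, 0], "rotation": [0, 0, 0]}, {"jaw": 0.1, "translation": [-0.546, -0.034, 0], "rotation": [0, 0, 0]}, {"jaw": 0.1, "translation": [-0.596, -0.022, 0], "rotation": [0, 0, 0]}])

```text
time_s: 61.72
position: [0.5082, 0.3038, 0.2236]
tool_rot: [3.131, -0.005, 1.601]
wrist_force: [29.3, 14.7, -13.9]
width: 0.0254
finger_force: 30.3
```

>>> arm_command(rows=[{"jaw": 0.1, "translation": [-0.048, 0.015, 0], "rotation": [0, 0, 0]}, {"jaw": 0.1, "translation": [-0.096, 0.033, 0], "rotation": [0, 0, 0]}, {"jaw": 0.1, "translation": [-0.142, 0.053, 0], "rotation": [0, 0, 0]}, {"jaw": 0.1, "translation": [-0.188, 0.076, 0], "rotation": [0, 0, 0]}, {"jaw": 0.1, "translation": [-0.231, 0.1, 0], "rotation": [0, 0, 0]}, {"jaw": 0.1, "translation": [-0.275, 0.128, 0], "rotation": [0, 0, 0]}, {"jaw": 0.1, "translation": [-0.315, 0.157, 0], "rotation": [0, 0, 0]}, {"jaw": 0.1, "translation": [-0.356, 0.188, 0], "rotation": [0, 0, 0]}, {"jaw": 0.1, "translation": [-0.393, 0.221, 0], "rotation": [0, 0, 0]}, {"jaw": 0.1, "translation": [-0.43, 0.256, 0], "rotation": [0, 0, 0]}, {"jaw": 0.1, "translation": [-0.43, 0.256, 0], "rotation": [0, 0, 0]}, {"jaw": 0.1, "translation": [-0.43, 0.256, 0], "rotation": [0, 0, 0]}])

```text
time_s: 63.22
position: [0.565, 0.2263, 0.2242]
tool_rot: [3.119, -0.017, 1.602]
wrist_force: [51.8, 59.2, -29.5]
width: 0.0229
finger_force: 39.9
```

>>> arm_command(rows=[{"jaw": 0.1, "translation": [0.02, 0.02, 0], "rotation": [0, 0, 0]}, {"jaw": 0.1, "translation": [0.035, 0.03, 0], "rotation": [0, 0, 0]}, {"jaw": 0.1, "translation": [0.035, 0.03, 0], "rotation": [0, 0, 0]}])

```text
time_s: 63.6
position: [0.5657, 0.2272, 0.2238]
tool_rot: [3.135, -0.004, 1.601]
wrist_force: [10.9, 13.8, -1.3]
width: 0.023
finger_force: 30.0
```

>>> arm_command(rows=[{"jaw": 1, "translation": [0, 0, 0], "rotation": [0, 0, 0]}, {"jaw": 1, "translation": [0, 0, 0], "rotation": [0, 0, 0]}, {"jaw": 1, "translation": [0, 0, 0], "rotation": [0, 0, 0]}, {"jaw": 1, "translation": [0, 0, 0], "rotation": [0, 0, 0]}, {"jaw": 1, "translation": [0, 0, -0.3], "rotation": [0, 0, 0]}, {"jaw": 1, "translation": [0, 0, -0.6], "rotation": [0, 0, 0]}, {"jaw": 1, "translation": [0, 0, -0.6], "rotation": [0, 0, 0]}, {"jaw": 1, "translation": [0, 0, -0.6], "rotation": [0, 0, 0]}])

```text
time_s: 64.6
position: [0.5635, 0.2249, 0.342]
tool_rot: [-3.141, 0.0, 1.6]
wrist_force: [-0.5, -0.2, -0.6]
width: 0.0852
finger_force: 0.0
```

```bash
python3 - <<'E'
from h import *
im,c=snap("wrist"); s=readout.observe(); print(s['time_s'],s['position'],s['tool_rot'])
cv2.imwrite("pics/w11.png",im[:,:,::-1]); print(ray(c,[[280,240],[280,260],[280,280],[300,260]],.238)); 
for b,w,a in carriers(im,c,z0=.008): print(w.round(4),w2st(w).round(4),a)
E
```

```text
64.65 [0.56335254 0.22491748 0.34129503] [-3.13949455e+00  6.51303827e-04  1.59976473e+00]
[[0.56303884 0.21575834]
 [0.56343322 0.20175596]
 [0.56384239 0.18722718]
 [0.57645999 0.20213413]]
[0.5633 0.0157] [ 0.0009 -0.1238] 581.0
[0.562  0.0655] [ 0.0009 -0.074 ] 637.0
[0.5601 0.1163] [ 0.0004 -0.0232] 268.0
[0.5581 0.2333] [0.0018 0.0938] 125.5
```

View pics/w11.png

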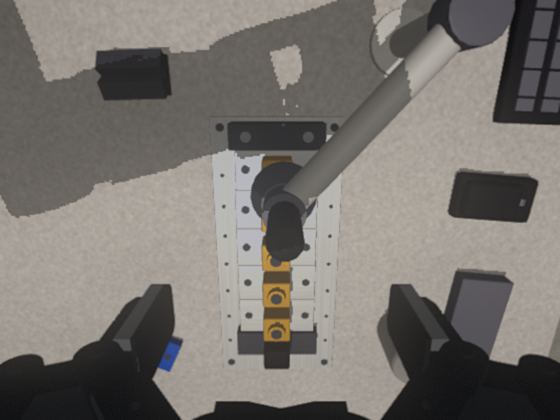

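The handle top is at about (286,245), which is world (0.567, 0.212), roughly 10 mm from first_place. I'll clear the arm away and cross-check with the top camera.

>>> arm_command(rows=[{"jaw": 1, "translation": [-0.2, -0.2, -0.1], "rotation": [0, 0, 0]}, {"jaw": 1, "translation": [-0.4, -0.4, -0.1], "rotation": [0, 0, 0]}, {"jaw": 1, "translation": [-0.6, -0.6, -0.1], "rotation": [0, 0, 0]}, {"jaw": 1, "translation": [-0.8, -0.8, -0.1], "rotation": [0, 0, 0]}, {"jaw": 1, "translation": [-1, -0.9, -0.1], "rotation": [0, 0, 0]}, {"jaw": 1, "translation": [-1, -0.9, -0.1], "rotation": [0, 0, 0]}, {"jaw": 1, "translation": [-1, -0.9, -0.1], "rotation": [0, 0, 0]}])

```text
time_s: 65.53
position: [0.3897, 0.0201, 0.362]
tool_rot: [-3.14, -0.0, 1.599]
wrist_force: [0.4, -0.6, 0.2]
width: 0.0853
finger_force: 0.0
```

>>> arm_command(rows=[{"jaw": 1, "translation": [-0.25, 0, 0], "rotation": [0, 0, 0]}, {"jaw": 1, "translation": [-0.5, 0, 0], "rotation": [0, 0, 0]}, {"jaw": 1, "translation": [-0.75, 0, 0], "rotation": [0, 0, 0]}, {"jaw": 1, "translation": [-0.9, 0, 0], "rotation": [0, 0, 0]}, {"jaw": 1, "translation": [-0.9, 0, 0], "rotation": [0, 0, 0]}])

```text
time_s: 66.15
position: [0.3954, -0.1607, 0.3618]
tool_rot: [-3.14, -0.001, 1.599]
wrist_force: [-0.5, 0.4, 0.9]
width: 0.0856
finger_force: 0.0
```

```bash
python3 - <<'E'
from h import *
s=readout.observe(); print(s['time_s'],s['position']); check()
im,c=snap("top"); g=im.sum(2)
for b in blobs(g[120:215,140:270]<130,10): u=b.mean((0,1))+[140,120]; print("h",u,cv2.contourArea(b),ray(c,u,.238),ray(c,u,.038))
for n in[0]:
  cv2.imwrite("pics/top2.png",cv2.resize(im[130:260,120:320,::-1],None,fx=3.5,fy=3.5,interpolation=cv2.INTER_CUBIC))
print(proj(c,[[.567,.212,.238],[.559,.219,.238]]))
E
```

```text
66.15 [ 0.39543959 -0.16073174  0.36175141]
brass [ 0.513 -0.329] st [-0.059 -0.467] 50.0
brass [ 0.539 -0.673] st [-0.043 -0.812] 93.5
brass [0.559 0.17 ] st [0.001 0.031] 92.5
brass [0.56  0.117] st [ 0.001 -0.022] 96.5
brass [0.564 0.019] st [ 0.002 -0.12 ] 89.0
brass [0.563 0.069] st [ 0.002 -0.07 ] 97.0
brass [ 0.588 -0.643] st [ 0.007 -0.783] 92.5
brass [ 0.689 -0.693] st [ 0.107 -0.836] 291.5
h [265.7  200.85] 30.0 [[ 0.50882969 -0.02762463]] [[ 0.52047898 -0.02319968]]
h [179.93548387 191.19354839] 13.5 [[0.53571663 0.19713226]] [[0.55149838 0.23610177]]
h [265.59459459 185.86486486] 84.5 [[ 0.54812772 -0.02756747]] [[ 0.56581702 -0.02313374]]
h [176.35483871 181.35483871] 78.5 [[0.5616786  0.20665077]] [[0.58145063 0.24708326]]
[[174.33421027 179.35141568]
 [171.66819405 182.40834264]]
```

View pics/top2.png

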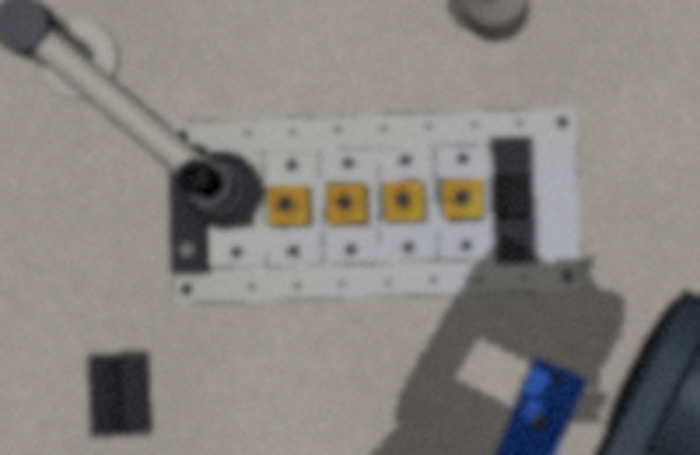

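The top view confirms the layout: four brass bodies are visible at crop (288–462, 200), with the fifth under the nozzle, and the bar at (513,200) is tight against the row. Corrected for its visible side, the handle is at about (0.566, 0.212), roughly 10 mm from first_place and inside the 20 mm limit. Handing in.

```bash
python3 -c "
from bench import order
print(order.finish_job())"
```

```text
the job is handed in; nothing more can be done
None
```

I handed the job in with all five carriers butted in one row from the end stop, the end bar closing it, and the nozzle back over the first carrier about 10 mm off centre (limit 20 mm); these are my own camera measurements, as the hand-in returned no verdict.

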